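Stow the kayak carrier's pins and brackets

ROBOT

A 6-joint arm with a two-finger parallel gripper is mounted at the origin on the work surface. World frame = base frame: x ahead of the robot, y to its left, z up, the work surface at z = 0. Lengths are in m, angles in rad, forces in N, time in s.
With the tool pointing down it reaches from about 0.25 to 0.8 m from the base axis. Payload 3.9 kg.
Tool frame: the origin (TCP) lies at the very end of the fingers, on their centre line; the grasp point (between the pads) lies 19 mm behind it; z points along the fingers, x is the direction in which the jaws open and shut, and the axes are right-handed (so a half turn about z gives the same grasp; the last joint's range is limited). The gripper opens to 85 mm and grips with 20 to 120 N. Pads are 22 mm wide; open, the fingers measure 114 mm over their backs; the gripper's body (76 mm by 85 mm) begins 54 mm behind the grasp point. The pads swing forward as they close: fully open they stand 13 mm farther back than shut.
Start: joints at [-1.276, 0.26, -0.138, 1.173, 0, 1.571], TCP at [0.153, -0.502, 0.207] pointing down, gripper open.
Joint ranges: [-2.78, 2.78], [-0.83, 1.72], [-1.28, 1.37], [-1.9, 2.12], [-1.57, 1.48], [-3.14, 3.14]. Speed limits (rad/s): [2.57, 2.57, 3.14, 3.14, 3.14, 3.14].

INTERFACE

Orientations are given as a unit quaternion [w, x, y, z].
In Python, from rig import manip gives the robot as it stands. The module is installed in compiled form; this text tells all that it offers.
- The arm moves only by the tool move_arm, never from a script. Its argument "targets" is one flat list of numbers, 4 for each row, row after row: the shift along the world's x, y, z in cm, then the turn about the world's z in degrees. In form: [x, y, z, spin, x, y, z, spin, ...]. A call has 1 to 5 rows; each row is the pose to reach, as a shift and turn from the pose commanded when the call began; what a row does not reach only later rows make up. A row lasts 1/12 s, in which the tool goes at most 41.7 mm and 7.16 degrees, less where a joint would pass 70% of its speed; a pose out of reach is approached as far as the arm can. A call with a gripper value outside its range is refused whole. "gripper" is the finger opening in cm, from 0 to 8.54, set as the call begins (left out, the last holds). The fingers move at their own pace and stop on an object; "grip_force" is the grip in N (left out, the last holds). Time passes only in rows, so rows that repeat a pose let the fingers close. It gives the time, the measured TCP pose, the force and the opening at its end, in the units of the state.
- manip.observe(): the state, without advancing time (a new reading comes with each control period).
- manip.grab_frame(name): name is "side" or "top"; returns (picture, depth): 480x640x3 uint8, blue, green, red; 480x640 float32, m along the optical axis (not along the pixel's ray), 0 where there is no reading.
- manip.camera_params(name): a dict with "vertical_fov" (degrees; the focal length in pixels is half the picture's height over the tangent of half this angle, whatever the lens; pixels are square), "cx", "cy" (the principal point, pixels), "cam_to_world" (4x4, takes a point from camera to world coordinates). Camera axes: x right, y down, z forward; pixel columns grow to the right and rows downward; lengths in m; the calibration is good to about 2 mm. A picture is of the moment at which its call begins. camera_params takes no time and is no camera call.
- manip.job_done(): hands the job in, once; it reports no verdict.
Trained networks look in the newest picture that a camera, given by its name, has taken for a name from the list of things; names that differ only in an ending like _2 or _b are one class to them, and where a whole thing is asked for, a point or a joint stands for the part that bears it (a point fixed in the world has none). Each returns a list of dicts, best first, with "score" (0 to 1); they miss things now and then, are a little off and sometimes report something else, mostly with a low value. They report only what shows in the picture. A call takes as long as a camera call. They do not tell look-alikes from the thing itself.
- manip.recognise(camera, label): "uv" ([column, row] in pixels, amid what is visible of it).
- manip.cut_out(camera, label): "region" (480x640 bool, what is visible of it) and "uv" ([column, row] in pixels, amid what is visible of it).
The state is a dict: "time_s": time; "q": joint angles; "dq": joint speeds; "joint_efforts": joint torques, N m; "eef_pos": TCP position; "tcp_rot": TCP orientation; "wrist_force": force on the tool from outside, world axes, zero at the start; "torque": the same for the moment, N m; "width": opening from 0.0 (shut) to 1.0 (fully open).
Only numpy, scipy, OpenCV 4.12 (cv2) and the standard library are available. Lean on these libraries where they do the work, as an engineer would, in place of code of your own. Each camera call takes 0.05 s, during which the arm holds its last target.

TASK

Stow the kayak carrier's parts: press each of the two steel pins, centred, down into its own cradle of the sprung clamp rack and keep hold of it until the jaw has closed over it, only then let go. Stand every orange bracket on the bench upright and flat on the floor of the tote compartment that matches its length (long, medium or short). Leave the other things on the bench where they are.

Things in the scene. Friction and masses are not known exactly. Their poses are not given: they have to be found in the camera images.
- rack: Fixed sprung clamp rack: steel base 235 x 175 mm, 12 thick, two like cradles 104 mm apart along its x; a clamped pin lies level along its y. Each has, 50 to 72 mm either side of the middle along y, a blue fixed jaw (+x side, flared top) and a hook on a red sliding jaw (-x side), at most 93 mm above the bench; between them nothing is over 28 mm high: room for fingers. Origin: underside.
- seat0 (a point): Cradle 0: the point where the middle of a clamped pin's axis lies, 55 mm above the bench; axes as the rack's. The mouth is open upwards and leads a pin in that is up to about 5 mm off. Brass sprung pads under the pin push it up with 3 to 5 N over the last 14 mm, so a pin let go before the hook reaches over it pops up.
- jaw0 (a joint): Opening of cradle 0's sliding jaw in m: 0 shut and empty, about 0.003 when hooked over a seated pin, about 0.0115 while a pin is passing. A light spring (4 to 5 N) closes it against a damper: it needs about 2 s to close over a pin. Pressing a pin straight down at about 10 mm/s pushes the jaw aside by itself (some 10 to 20 N in all).
- seat1 (a point): Cradle 1: the point where the middle of a clamped pin's axis lies, 55 mm above the bench; axes as the rack's. The mouth is open upwards and leads a pin in that is up to about 5 mm off. Brass sprung pads under the pin push it up with 3 to 5 N over the last 14 mm, so a pin let go before the hook reaches over it pops up.
- jaw1 (a joint): Opening of cradle 1's sliding jaw in m: 0 shut and empty, about 0.003 when hooked over a seated pin, about 0.0115 while a pin is passing. A light spring (4 to 5 N) closes it against a damper: it needs about 2 s to close over a pin. Pressing a pin straight down at about 10 mm/s pushes the jaw aside by itself (some 10 to 20 N in all).
- pin0: A steel pivot pin, round, 20 mm thick and 160 long, with a yellow square grip 30 x 30 mm, 50 long, around its middle, on which it lies (axis 15 mm above the bench). Origin: its middle, on its axis; y runs along it. About 160 g. The two pins are alike; either goes into either cradle.
- pin1: A steel pivot pin, round, 20 mm thick and 160 long, with a yellow square grip 30 x 30 mm, 50 long, around its middle, on which it lies (axis 15 mm above the bench). Origin: its middle, on its axis; y runs along it. About 160 g. The two pins are alike; either goes into either cradle.
- tote: Blue divided tote, fixed to the bench, 235 x 227 mm, walls 5 thick, rim 34 mm above the bench, floor 4 mm. Four compartments, each 106 wide along the tote's y: two of 110 mm length side by side in the +y lane, one of 140 and one of 80 in the -y lane (lengths along the tote's x). Origin: centre of the underside.
- comp_long (a point): Centre of the floor of the 140 mm compartment (for the long bracket); axes as the tote's.
- comp_medium0 (a point): Centre of the floor of a 110 mm compartment (for medium brackets, one or both in either of the two); axes as the tote's.
- comp_medium1 (a point): Centre of the floor of a 110 mm compartment (for medium brackets, one or both in either of the two); axes as the tote's.
- comp_short (a point): Centre of the floor of the 80 mm compartment (for short brackets; two fit side by side across its width); axes as the tote's.
- long0: Long bracket. An inverted-T foot bracket standing on its foot: silver aluminium foot 120 mm long, 40 wide, 8 thick, with an upright orange web 120 long, 18 thick, its top 55 mm above the underside. Origin: centre of the underside; x runs along its length, z up. May be absent. About 160 g.
- medium0: Medium bracket. An inverted-T foot bracket standing on its foot: silver aluminium foot 90 mm long, 40 wide, 8 thick, with an upright orange web 90 long, 18 thick, its top 55 mm above the underside. Origin: centre of the underside; x runs along its length, z up. May be absent. About 120 g.
- medium1: Medium bracket. An inverted-T foot bracket standing on its foot: silver aluminium foot 90 mm long, 40 wide, 8 thick, with an upright orange web 90 long, 18 thick, its top 55 mm above the underside. Origin: centre of the underside; x runs along its length, z up. May be absent. About 120 g.
- short0: Short bracket. An inverted-T foot bracket standing on its foot: silver aluminium foot 60 mm long, 40 wide, 8 thick, with an upright orange web 60 long, 18 thick, its top 55 mm above the underside. Origin: centre of the underside; x runs along its length, z up. May be absent. About 90 g.
- short1: Short bracket. An inverted-T foot bracket standing on its foot: silver aluminium foot 60 mm long, 40 wide, 8 thick, with an upright orange web 60 long, 18 thick, its top 55 mm above the underside. Origin: centre of the underside; x runs along its length, z up. May be absent. About 90 g.
- tape: Bystander: black roll of tape, 68 mm across, 24 high, lying flat among the brackets. Leave it.
- lube: Bystander: green bottle, 52 mm across, 130 tall. Leave it.
- driver: Bystander: screwdriver, 200 mm, lying beyond the brackets. Leave it.
- mug: Bystander: blue mug, 80 mm across, 90 tall. Leave it.
- jar: Bystander: amber jar, 66 mm across, 80 tall. Leave it.
There are look-alikes about, which are no part of the job. Leave any black or pink look-alike of the pin0 alone. Leave any white look-alike of the short0 alone.

How it is judged:
By the outcome, as a careful person would: the job done as asked, in the order asked, and still so for the second after the job is handed in, with the robot touching nothing.
Of long0, medium0, medium1, short0, short1 only 3 to 5 are there at a start; the rules pass over those that are not, and their reading is None.
At some moment in a run one of long0, medium0, medium1, short0, short1 may be knocked a few centimetres aside while the robot is not near it.
Once in a run the grip may slacken for a moment while it holds something.
It also fails if it takes over 210 s, if anything falls off the work surface, if the arm or the gripper's body presses on something with over 40 N, if the wrist force passes 120 N, or if a joint passes its speed limit or range.

## Working session

There is one attempt and no reset: what is moved stays moved. The work goes in short steps, Python scripts to look and compute and a tool call to move; the robot and the scene stay as the last step left them, time stands still between calls to the robot, and variables do not carry over. Pictures are saved under pics/ and viewed, and the job is handed in when it is done.

Besides the shell and the picture viewer there is one more tool, called after "Call:" in YAML: its name, and indented under it one key for each argument. move_arm: Moves the arm, as the interface text tells. Its arguments: {"type":"object","properties":{"targets":{"type":"array"},"gripper":{"type":"number"},"grip_force":{"type":"number"}},"required":["targets"]}

```bash
mkdir -p pics; cat > h.py <<'E'
import numpy as np, cv2
from rig import manip
def par(n):
    p=manip.camera_params(n); f=240/np.tan(np.radians(p["vertical_fov"])/2)
    return f,p["cx"],p["cy"],np.array(p["cam_to_world"])
def cloud(n,d):
    f,cx,cy,T=par(n); v,u=np.mgrid[0:480,0:640]
    P=np.stack([(u-cx)/f*d,(v-cy)/f*d,d],-1)
    return P@T[:3,:3].T+T[:3,3]
def proj(n,p):
    f,cx,cy,T=par(n); c=(np.asarray(p)-T[:3,3])@T[:3,:3]
    return c[...,0]/c[...,2]*f+cx, c[...,1]/c[...,2]*f+cy
E
python3 - <<'E'
from h import *
s=manip.observe(); print(s)
for n in("top","side"):
    im,d=manip.grab_frame(n); cv2.imwrite(f"pics/{n}0.png",im); np.save(f"{n}0.npy",d); print(par(n))
E
```

```text
{'time_s': 0.0, 'q': array([-1.27601058e+00,  2.60662965e-01, -1.39385210e-01,  1.17271441e+00,
       -1.15383665e-05,  1.57081107e+00]), 'dq': array([-1.04838079e-03,  4.09494455e-04, -4.92293760e-04, -6.86084328e-04,
        8.72262202e-05, -1.51069563e-03]), 'joint_efforts': array([ 1.95487657e-03, -4.05678141e+01,  2.53921562e+01,  1.88617181e-02,
       -9.08515494e-05, -1.05975047e-05]), 'eef_pos': array([ 0.1523112 , -0.50164426,  0.2064699 ]), 'tcp_rot': array([-5.80904867e-04,  8.03280618e-01, -5.95599935e-01, -7.93172163e-04]), 'wrist_force': array([0.49060867, 0.68491415, 0.71570262]), 'torque': array([ 0.0574451 , -0.02764687, -0.00749837]), 'width': 1.0021402658323355}
(np.float64(451.40454136368135), 315.095521600306, 233.31721275874978, array([[-8.71136683e-04, -9.96214275e-01,  8.69273247e-02,
         3.70095577e-01],
       [-9.99827099e-01, -7.46947317e-04, -1.85799534e-02,
         3.51598014e-03],
       [ 1.85745449e-02, -8.69284805e-02, -9.96041377e-01,
         1.11499255e+00],
       [ 0.00000000e+00,  0.00000000e+00,  0.00000000e+00,
         1.00000000e+00]]))
(np.float64(492.6859884061919), 323.58963953353594, 232.58116846419668, array([[-0.93562748, -0.20403944,  0.28804362,  0.09946925],
       [-0.35279232,  0.56775776, -0.74376657,  0.94963721],
       [-0.01178129, -0.79750802, -0.60319331,  0.84520085],
       [ 0.        ,  0.        ,  0.        ,  1.        ]]))
```

View pics/top0.png

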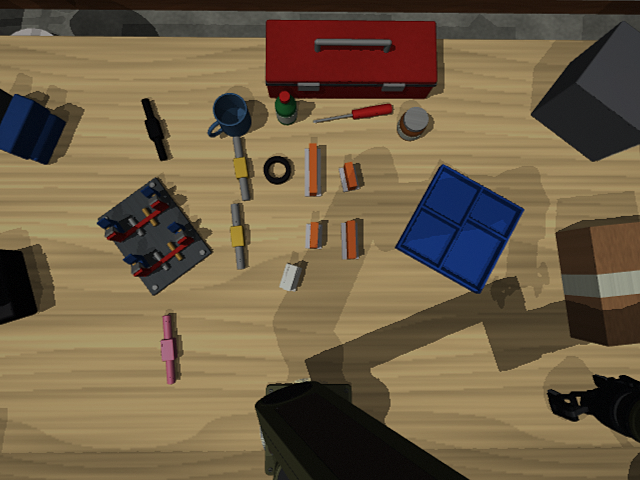

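View pics/side0.png

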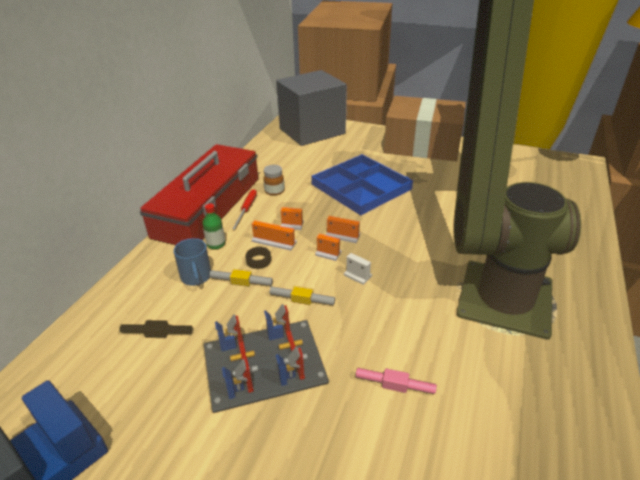

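```bash
python3 - <<'E'
from h import *
im=cv2.imread("pics/top0.png")
a=cv2.resize(im[165:305,85:225],None,fx=4,fy=4,interpolation=cv2.INTER_CUBIC); cv2.imwrite("pics/rack.png",a)
b=cv2.resize(im[155:300,385:535],None,fx=4,fy=4,interpolation=cv2.INTER_CUBIC); cv2.imwrite("pics/tote.png",b)
b=cv2.resize(im[90:300,210:410],None,fx=2.8,fy=2.8,interpolation=cv2.INTER_CUBIC); cv2.imwrite("pics/br.png",b)
d=np.load("top0.npy"); P=cloud("top",d)
hsv=cv2.cvtColor(im,cv2.COLOR_BGR2HSV)
def comps(m,mn=40):
    n,l,st,c=cv2.connectedComponentsWithStats(m.astype(np.uint8))
    return [(l==i) for i in range(1,n) if st[i,4]>mn]
H,S,V=[hsv[...,i].astype(int) for i in range(3)]
def rect(pts):
    (c,s,a)=cv2.minAreaRect((pts[:,:2]*1000).astype(np.float32)); 
    if s[0]<s[1]: s=(s[1],s[0]); a+=90
    return np.round(c,1),np.round(s,1),round(a%180,1)
print("orange")
for m in comps((H>=5)&(H<=15)&(S>170)&(V>60)):
    p=P[m]; t=p[p[:,2]>np.percentile(p[:,2],95)-.008]
    print(np.argwhere(m).mean(0)[::-1].round(),p[:,2].max().round(4),np.median(t[:,2]).round(4),rect(t),m.sum())
print("yellow")
for m in comps((H>=20)&(H<=32)&(S>190)&(V>90)):
    p=P[m]; t=p[p[:,2]>np.percentile(p[:,2],95)-.006]
    print(np.argwhere(m).mean(0)[::-1].round(),np.median(t[:,2]).round(4),rect(t),m.sum())
print("blue")
for m in comps((H>=105)&(H<=125)&(S>150)&(V>40)):
    p=P[m]; 
    print(np.argwhere(m).mean(0)[::-1].round(),np.median(p[:,2]).round(4),p[:,2].max(),rect(p),m.sum())
for lab in("jaw0","jaw1","seat0","pin0","tote","rack"):
    print(lab,[(np.round(r["uv"]),round(r["score"],2)) for r in manip.recognise("top",lab)])
E
```

```text
orange
[407. 129.] 1.115 0.0547 (array([ 556.8, -111.5]), array([435.3,  53.8]), 141.3) 75
[313. 169.] 1.115 0.0548 (array([525.4,  -9. ]), array([311.1,  17.2]), 178.6) 372
[350. 175.] 1.115 0.0548 (array([497.7, -63.4]), array([285.,  42.]), 160.7) 228
[351. 239.] 1.115 0.0545 (array([414.5, -73.8]), array([165.2,  67. ]), 142.0) 330
[314. 235.] 1.115 0.0545 (array([429.6, -10.6]), array([120.9,  18.1]), 175.2) 185
yellow
blue
[228.  97.] 0.0893 0.09394901860445959 (array([773.8, 188.5]), array([73.7, 29.6]), 102.1) 53
[ 14. 121.] 0.1196 1.114992549069422 (array([580.8, 354.7]), array([809.2, 127.2]), 68.0) 1106
[213. 124.] 0.0773 0.09437936553639403 (array([720.4, 221.6]), array([50.9, 17.2]), 156.3) 44
[ 42. 138.] 0.0495 1.114992549069422 (array([512.1, 340.4]), array([722.5, 111.6]), 58.4) 261
[460. 228.] 0.0046 1.114992549069422 (array([ 413.6, -287.3]), array([509.7, 293.1]), 128.4) 8712
[147. 191.] 0.0765 0.08584888939412827 (array([567.6, 385.2]), array([48.6, 21.9]), 53.7) 75
[103. 222.] 0.0774 0.08642520375887397 (array([494.6, 481.8]), array([44.5, 19.6]), 50.9) 71
[173. 227.] 0.0778 0.08769453372777192 (array([483.2, 318.4]), array([34.7, 20.6]), 42.6) 71
[129. 258.] 0.0776 1.114992549069422 (array([384.8, 225.2]), array([444.1,  20.7]), 84.4) 70
jaw0 [(array([162., 261.]), 0.6), (array([142., 226.]), 0.59)]
jaw1 [(array([162., 261.]), 0.6), (array([142., 226.]), 0.59)]
seat0 [(array([154., 236.]), 0.66)]
pin0 [(array([154., 130.]), 0.91), (array([240., 240.]), 0.84), (array([170., 350.]), 0.8), (array([239., 167.]), 0.58)]
tote [(array([460., 230.]), 0.95)]
rack [(array([156., 238.]), 0.59)]
```

View pics/rack.png

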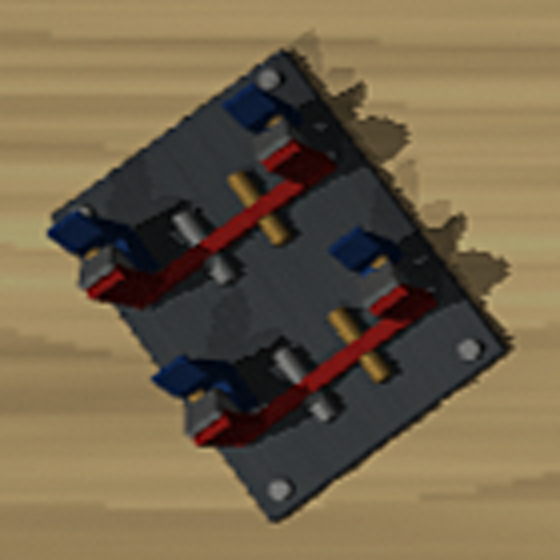

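View pics/tote.png

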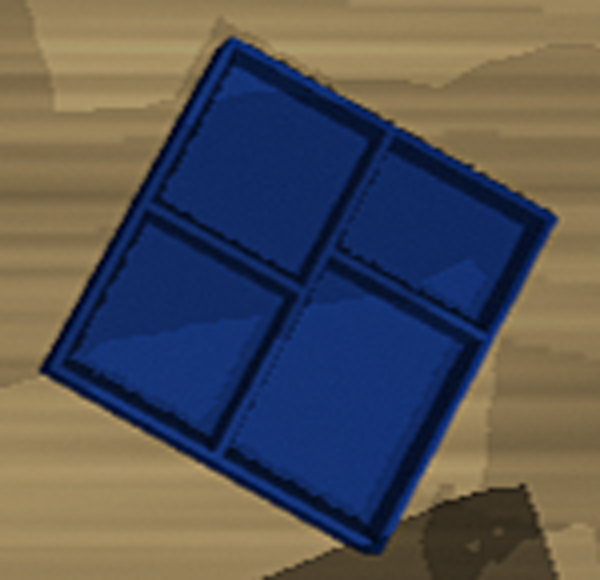

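View pics/br.png

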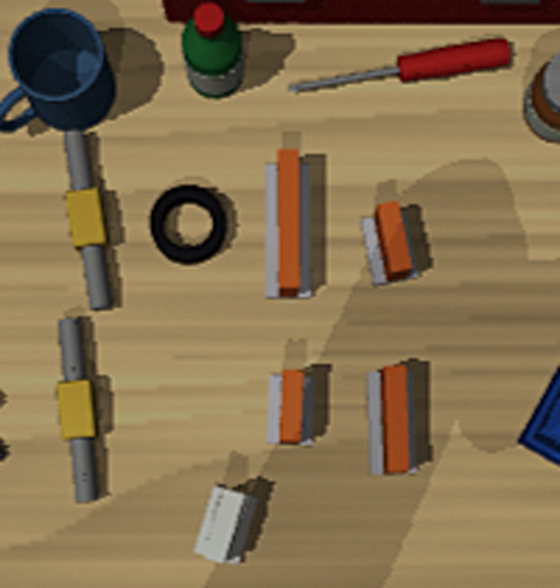

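```bash
cat >> h.py <<'E'
def comps(m,mn=40):
    n,l,st,c=cv2.connectedComponentsWithStats(m.astype(np.uint8))
    return [(l==i) for i in range(1,n) if st[i,4]>mn]
def rect(pts):
    (c,s,a)=cv2.minAreaRect((pts[:,:2]*1000).astype(np.float32)); 
    if s[0]<s[1]: s=(s[1],s[0]); a+=90
    return np.round(c,1),np.round(s,1),round(a%180,1),"mean",(pts[:,:2].mean(0)*1000).round(1)
def look(n,tag):
    im,d=manip.grab_frame(n); cv2.imwrite(f"pics/{tag}.png",im); np.save(f"{tag}.npy",d); return im,d
def hsv3(im):
    h=cv2.cvtColor(im,cv2.COLOR_BGR2HSV).astype(int); return h[...,0],h[...,1],h[...,2]
def orange(im,d,P):
    H,S,V=hsv3(im)
    for m in comps((H>=5)&(H<=15)&(S>170)&(V>60)&(d>0)):
        p=P[m]
        if len(p)<60: continue
        t=p[p[:,2]>np.percentile(p[:,2],90)-.006]
        print(np.argwhere(m).mean(0)[::-1].round(),np.median(t[:,2]).round(4),rect(t),len(t))
def yellow(im,d,P):
    H,S,V=hsv3(im)
    for m in comps((H>=20)&(H<=30)&(S>175)&(V>120)&(d>0)):
        p=P[m]; t=p[p[:,2]>np.percentile(p[:,2],90)-.005]
        print(np.argwhere(m).mean(0)[::-1].round(),np.median(t[:,2]).round(4),rect(t),len(t))
E
python3 - <<'E'
from h import *
im=cv2.imread("pics/top0.png");d=np.load("top0.npy");P=cloud("top",d)
print(cv2.cvtColor(im,cv2.COLOR_BGR2HSV)[[168,237,175],[241,238,246]])
print("or");orange(im,d,P)
print("ye");yellow(im,d,P)
# pins by height: shaft
for (u,v) in((241,168),(238,237)):
    sub=np.zeros(d.shape,bool); sub[v-45:v+45,u-20:u+20]=1
    m=sub&(d>0)&(P[...,2]>.012)&(P[...,2]<.034)
    for c in comps(m,100): print("pin",rect(P[c]),c.sum())
# tote rim
sub=np.zeros(d.shape,bool); sub[155:305,385:535]=1
m=sub&(d>0)&(P[...,2]>.026)&(P[...,2]<.045)
print("tote",rect(P[m]),np.median(P[m][:,2]),m.sum())
# rack base
sub=np.zeros(d.shape,bool); sub[165:305,85:225]=1
m=sub&(d>0)&(P[...,2]>.007)&(P[...,2]<.1)
print("rackall",rect(P[m&(P[...,2]<.02)]))
for c in comps(sub&(d>0)&(P[...,2]>.06),15):
    p=P[c]; print("high",np.argwhere(c).mean(0)[::-1].round(),p[:,2].max().round(3),rect(p),len(p))
H,S,V=hsv3(im)
for c in comps(sub&(d>0)&(H>15)&(H<28)&(S>120)&(V>70)&(P[...,2]>.02),15):
    p=P[c]; print("brass",np.argwhere(c).mean(0)[::-1].round(),np.median(p[:,2]).round(3),rect(p),len(p))
E
```

```text
[[ 22 183 159]
 [ 23 182 164]
 [ 23 186 156]]
or
[407. 129.] 0.0551 (array([ 718.1, -240.4]), array([53.7, 20.4]), 49.2, 'mean', array([ 716. , -239.2])) 52
[313. 169.] 0.0549 (array([621. , -11.4]), array([120.1,  14.4]), 180.0, 'mean', array([620.1, -11.4])) 330
[350. 175.] 0.0548 (array([ 604.4, -100.9]), array([60.3, 17.4]), 10.4, 'mean', array([ 604.6, -100.9])) 176
[351. 239.] 0.0546 (array([ 448.4, -101.8]), array([88.1, 16.9]), 1.8, 'mean', array([ 448.3, -101.7])) 264
[314. 235.] 0.0546 (array([459.8, -13.2]), array([59.9, 16.8]), 177.0, 'mean', array([460.1, -12.9])) 175
ye
[240. 167.] 0.0299 (array([626.8, 166. ]), array([47.8, 26.7]), 9.9, 'mean', array([626.5, 166.1])) 188
[237. 236.] 0.0298 (array([458.7, 172.3]), array([47.6, 26.9]), 7.3, 'mean', array([458.6, 172.2])) 206
pin (array([644. , 179.3]), array([194. ,  70.8]), 0.5, 'mean', array([637.2, 165.7])) 708
pin (array([458.4, 171. ]), array([158.5,  30. ]), 6.9, 'mean', array([458.3, 170.3])) 634
tote (array([ 477.9, -371. ]), array([236.7, 228.8]), 150.4, 'mean', array([ 479.6, -376.2])) 0.03284432055575759 1556

[... 698 characters left out ...]
.7]), 37.3, 'mean', array([450.9, 289.9])) 136
high [130. 259.] 0.088 (array([402.9, 407.5]), array([22.8, 14.6]), 126.4, 'mean', array([402.2, 406.5])) 93
high [138. 269.] 0.095 (array([380.9, 391.5]), array([32.3, 23.2]), 38.4, 'mean', array([377.8, 387. ])) 158
brass [145. 212.] 0.024 (array([516.5, 393.8]), array([19.1,  8.6]), 35.6, 'mean', array([517.4, 394. ])) 28
brass [153. 222.] 0.023 (array([492.4, 376.2]), array([15.7,  8.7]), 46.4, 'mean', array([492.7, 375.7])) 24
brass [170. 246.] 0.024 (array([434.4, 332.3]), array([19.2,  8. ]), 36.1, 'mean', array([434.8, 331.8])) 29
brass [178. 256.] 0.024 (array([409.4, 313.3]), array([17.1,  8.2]), 35.6, 'mean', array([409.4, 312.9])) 27
```

```bash
cat >> h.py <<'E'
def R2(a): a=np.radians(a); return np.array([[np.cos(a),-np.sin(a)],[np.sin(a),np.cos(a)]])
TOTE=np.array([.4779,-.3710]); TA=-29.6
def tp(x,y): return TOTE+R2(TA)@np.array([x,y])
E
python3 - <<'E'
from h import *
im=cv2.imread("pics/top0.png");d=np.load("top0.npy");P=cloud("top",d)
f,cx,cy,T=par("top")
def up(u,v,z):
    r=T[:3,:3]@np.array([(u-cx)/f,(v-cy)/f,1]); return (T[:3,3]+r*(z-T[2,3])/r[2])[:2]
c=[up(u,v,.012) for u,v in((156.2,177.5),(212.5,252.5),(153.75,295),(97.5,218.75))]
print(np.round(c,4),np.mean(c,0),[np.linalg.norm(c[i]-c[(i+1)%4]) for i in range(4)])
sub=np.zeros(d.shape,bool); sub[165:305,85:225]=1
m=sub&(d>0)&(P[...,2]>.008)&(P[...,2]<.016); mm=max(comps(m,200),key=lambda x:x.sum())
print("base",rect(P[mm]))
for (u,v) in((241,168),(238,237)):
    sub=np.zeros(d.shape,bool); sub[v-32:v+36,u-14:u+14]=1
    m=sub&(d>0)&(P[...,2]>.014)&(P[...,2]<.034)
    for k in comps(m,100):
        q=P[k][:,:2]; print("pin",rect(P[k])); 
        for lo,hi in((-.2,-.035),(.035,.2)):
            s=q[(q[:,0]-q[:,0].mean()>lo)&(q[:,0]-q[:,0].mean()<hi)]; print(s.mean(0),len(s))
o=im.copy()
def poly(pts,z,col):
    q=np.array([proj("top",[*p,z]) for p in pts]); cv2.polylines(o,[np.int32(np.round(q*16))],True,col,1,cv2.LINE_AA,4)
for x0,x1,y0,y1 in((-.1125,.0275,-.1085,-.0025),(.0325,.1125,-.1085,-.0025),(-.1125,-.0025,.0025,.1085),(.0025,.1125,.0025,.1085),(-.1175,.1175,-.1135,.1135)):
    poly([tp(x0,y0),tp(x1,y0),tp(x1,y1),tp(x0,y1)],.034,(0,255,255))
cv2.imwrite("pics/toteo.png",cv2.resize(o[155:300,385:535],None,fx=4,fy=4))
RC=np.mean(c,0); RA=36.9
o=im.copy()
w=lambda x,y:RC+R2(RA)@np.array([x,y])
poly([w(-.1175,-.0875),w(.1175,-.0875),w(.1175,.0875),w(-.1175,.0875)],.012,(0,255,255))
for sx in(-.052,.052): poly([w(sx-.01,-.08),w(sx+.01,-.08),w(sx+.01,.08),w(sx-.01,.08)],.055,(0,255,0))
cv2.imwrite("pics/racko.png",cv2.resize(o[165:305,85:225],None,fx=4,fy=4))
E
```

```text
[[0.6041 0.3743]
 [0.4193 0.2327]
 [0.3169 0.3717]
 [0.5016 0.5135]] [0.46048891 0.37308004] [np.float64(0.23281659728116358), np.float64(0.17262110964776906), np.float64(0.23283122280905338), np.float64(0.17284661032563686)]
base (array([460.7, 375.1]), array([234.8, 175.8]), 37.2, 'mean', array([458.2, 368.4]))
pin (array([626.2, 165.3]), array([158.7,  30.2]), 9.2, 'mean', array([625. , 164.3]))
[0.56868059 0.15511259] 141
[0.68256393 0.17400184] 142
pin (array([457.8, 171. ]), array([157.5,  30. ]), 6.9, 'mean', array([457.6, 170.3]))
[0.40155403 0.16387888] 147
[0.51372222 0.17681047] 146
```

View pics/toteo.png

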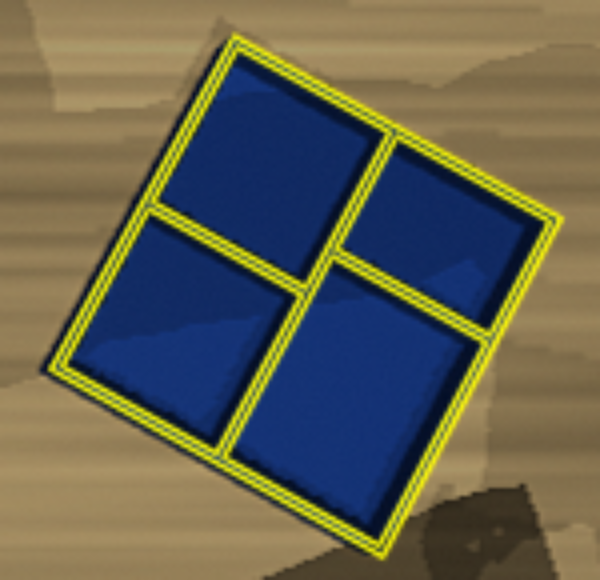

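View pics/racko.png

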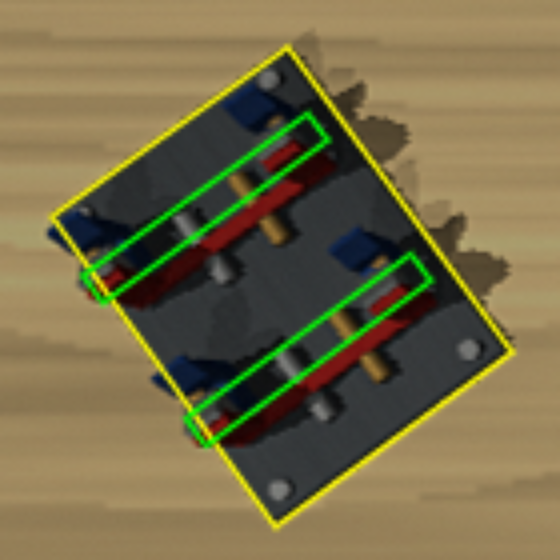

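```bash
python3 - <<'E'
from h import *
RC=np.array([.4606,.3741]);RA=37.0
pic=[]
for n in("top","side"):
    d=np.load(n+"0.npy");im=cv2.imread(f"pics/{n}0.png")
    P=cloud(n,d)[d>0]; C=im[d>0]
    q=(P[:,:2]-RC)@R2(RA)
    o=np.full((480,760,3),60,np.uint8)
    # x -0.12..0.13 -> px 3/mm
    k=(np.abs(np.abs(q[:,1])-.061)<.011)&(np.abs(q[:,0])<.13)&(P[:,2]<.12)&(P[:,2]>-.01)
    for (x,z,c) in zip(q[k,0],P[k,2],C[k]):
        cv2.circle(o,(int((x+.125)*3000),int(400-z*3500)),2,tuple(int(min(255,v*1.6)) for v in c),-1)
    for x in range(-120,121,10):
        cv2.line(o,(int((x+125)*3),402),(int((x+125)*3),410 if x%50 else 425),(255,255,255),1)
        cv2.putText(o,str(x),(int((x+125)*3)-10,440),0,.35,(255,255,255),1)
    for z in (55,93): cv2.line(o,(0,int(400-z*3.5)),(759,int(400-z*3.5)),(120,120,120),1)
    cv2.imwrite(f"pics/prof_{n}.png",o)
    # jaws: y extents
    for xs in(1,-1):
        for hi in (.07,):
            kk=(P[:,2]>hi)&(P[:,2]<.1)&(np.abs(q[:,1])<.1)&(q[:,0]*xs>-.015+ (0.0))&(np.abs(q[:,0])<.12)
            y=q[kk,1]; print(n,xs,[ (np.percentile(y[s],[1,50,99])*1000).round(1) for s in (y>0,y<0) if s.any()])
E
```

```text
top 1 [array([50.5, 61.2, 73.3]), array([-71.1, -60.3, -48.6])]
top -1 [array([50.6, 60.5, 73.3]), array([-71.4, -60.5, -48.9])]
side 1 [array([54.2, 68.1, 76.6]), array([-69.6, -52.9, -44.3])]
side -1 [array([53.1, 67.7, 77.9]), array([-69.4, -53. , -44.3])]
```

View pics/prof_top.png

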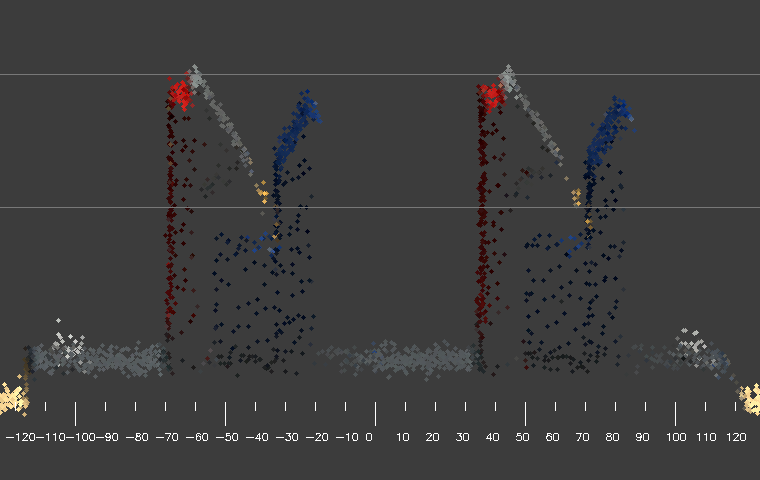

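View pics/prof_side.png

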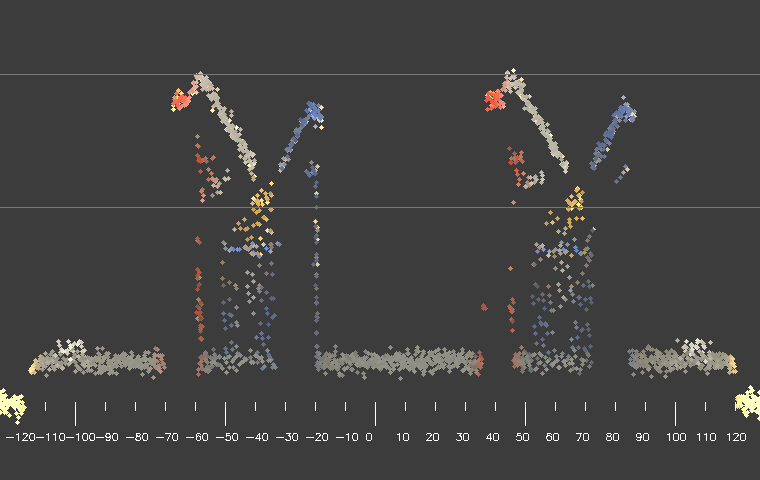

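Call:
move_arm:
  targets: [1.28,2.8,0,7,2.56,5.6,0,14,3.84,8.4,0,21,5.12,11.2,0,28,6.4,14,0,35]
  gripper: 5.2
  grip_force: 70

```text
time_s: 0.82
eef_pos: [0.2168, -0.3611, 0.2073]
tcp_rot: [-0.0, 0.946, -0.324, 0.0]
wrist_force: [0.3, -0.4, 0.4]
width: 0.61
```

Call:
move_arm:
  targets: [1.28,2.8,0,7,2.56,5.6,0,14,3.84,8.4,0,21,5.12,11.2,0,28,6.4,14,0,35]

```text
time_s: 1.23
eef_pos: [0.2809, -0.221, 0.2075]
tcp_rot: [0.0, 1.0, -0.024, 0.0]
wrist_force: [0.9, 0.1, -0.8]
width: 0.607
```

Call:
move_arm:
  targets: [1.28,2.8,0,7,2.56,5.6,0,14,3.84,8.4,0,21,5.12,11.2,0,28,6.4,14,0,35]

```text
time_s: 1.65
eef_pos: [0.3449, -0.0809, 0.2076]
tcp_rot: [0.0, 0.961, 0.278, 0.0]
wrist_force: [0.1, -0.4, 0.1]
width: 0.606
```

Call:
move_arm:
  targets: [1.28,2.8,0,7,2.56,5.6,0,14,3.84,8.4,0,21,5.12,11.2,0,28,6.4,14,0,35]

```text
time_s: 2.07
eef_pos: [0.4089, 0.0593, 0.2075]
tcp_rot: [0.0, 0.833, 0.554, 0.0]
wrist_force: [0.2, -0.6, 0.0]
width: 0.612
```

Call:
move_arm:
  targets: [1,2.2,-1,6,2,4.5,-3,12,3,6.8,-5,18,4,9,-7,24,5,11.3,-8.5,30]

```text
time_s: 2.48
eef_pos: [0.4582, 0.1716, 0.1208]
tcp_rot: [-0.0, 0.661, 0.75, -0.001]
wrist_force: [-0.1, -0.9, 0.2]
width: 0.612
```

```bash
python3 - <<'E'
from h import *
for n in("top","side"):
    im,d=look(n,n+"1"); s=manip.observe()
    u,v=proj(n,s["eef_pos"]); print(u,v)
    cv2.circle(im,(int(u),int(v)),2,(255,0,255),-1)
    u,v=int(u),int(v)
    cv2.imwrite(f"pics/{n}1c.png",cv2.resize(im[max(0,v-70):v+80,max(0,u-90):u+90],None,fx=4,fy=4))
P=cloud("top",np.load("top1.npy")); yellow(cv2.imread("pics/top1.png"),np.load("top1.npy"),P)
P=cloud("side",np.load("side1.npy")); yellow(cv2.imread("pics/side1.png"),np.load("side1.npy"),P)
E
```

```text
228.9287155338904 232.06655770706203
300.03485034403377 260.8760452769266
[240. 167.] 0.03 (array([626.8, 166.3]), array([47.4, 26.5]), 9.2, 'mean', array([626.6, 165.9])) 191
[238. 241.] 0.0293 (array([446.7, 170.6]), array([27.1, 23.5]), 97.3, 'mean', array([446.1, 169.5])) 52
[601.  17.] 0.4094 (array([ -184.5, -1293.9]), array([136.1,  17.7]), 49.2, 'mean', array([ -171.2, -1279.2])) 93
[636.  20.] 0.5222 (array([-172.8, -580.6]), array([26.6,  7. ]), 97.5, 'mean', array([-173.8, -580.4])) 24
[240. 277.] 0.0282 (array([624.2, 171. ]), array([47.6, 30.2]), 6.4, 'mean', array([624.6, 171.4])) 144
[301. 294.] 0.0283 (array([458.4, 175.8]), array([50. , 31.4]), 4.5, 'mean', array([457.4, 176.9])) 184
```

View pics/top1c.png

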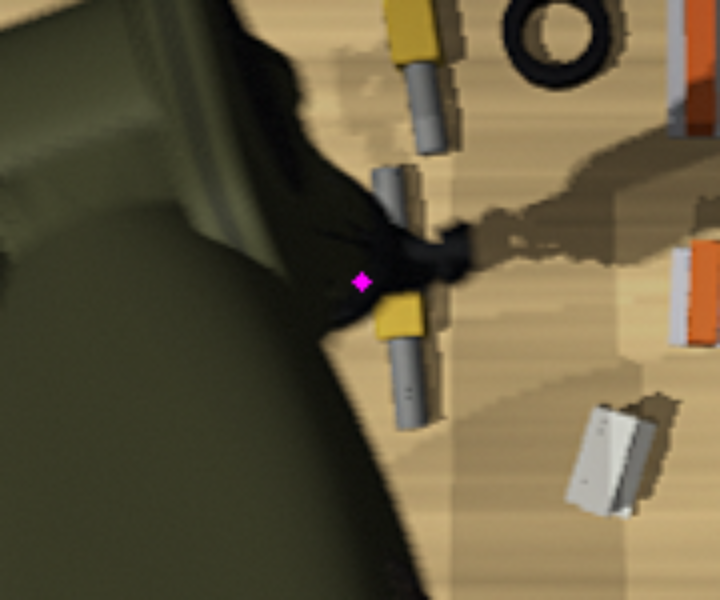

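View pics/side1c.png

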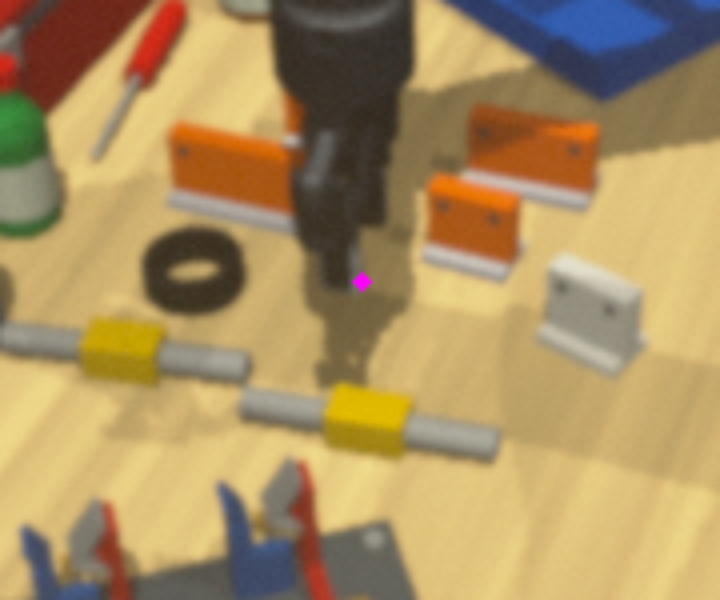

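Call:
move_arm:
  targets: [0,0,-3,0,0,0,-6,0,0,0,-9,0,0,0,-11,0,0,0,-11.8,0]

```text
time_s: 3.0
eef_pos: [0.4561, 0.1692, 0.0021]
tcp_rot: [-0.001, 0.664, 0.748, -0.002]
wrist_force: [-0.7, 0.1, 1.6]
width: 0.611
```

Call:
move_arm:
  targets: [0,0,0,0,0,0,0,0,0,0,0,0,0,0,0,0,0,0,0,0]
  gripper: 2
  grip_force: 70

```text
time_s: 3.42
eef_pos: [0.4596, 0.1714, 0.0068]
tcp_rot: [0.0, 0.663, 0.748, 0.002]
wrist_force: [-2.4, 1.0, 5.3]
width: 0.233
```

Call:
move_arm:
  targets: [0,0,0,0,0,0,0,0,0,0,0,0]

```text
time_s: 3.67
eef_pos: [0.4596, 0.1714, 0.0068]
tcp_rot: [0.0, 0.663, 0.748, 0.002]
wrist_force: [-2.7, 1.4, 5.0]
width: 0.238
```

```bash
python3 - <<'E'
from h import *
for n in("top","side"):
    im,d=look(n,n+"2"); s=manip.observe()
    u,v=proj(n,s["eef_pos"]); u,v=int(u),int(v)
    cv2.imwrite(f"pics/{n}2c.png",cv2.resize(im[max(0,v-70):v+80,max(0,u-90):u+90],None,fx=4,fy=4))
E
```

```text
(no output)
```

View pics/side2c.png

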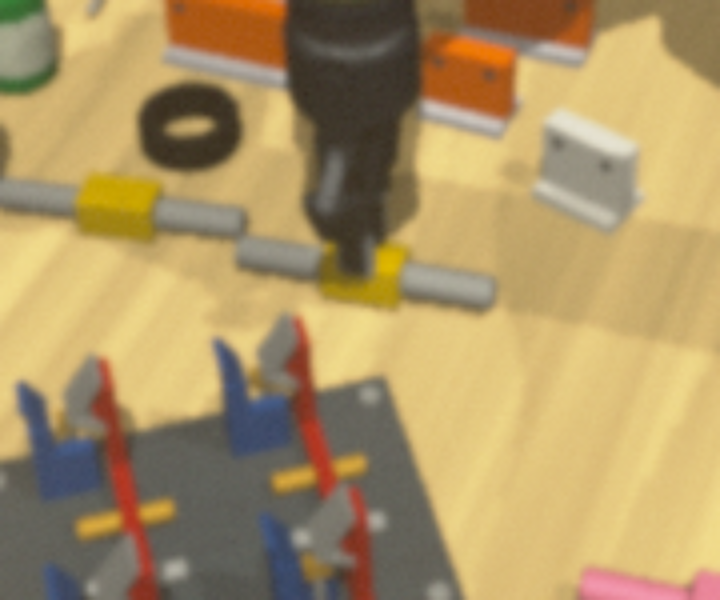

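View pics/top2c.png

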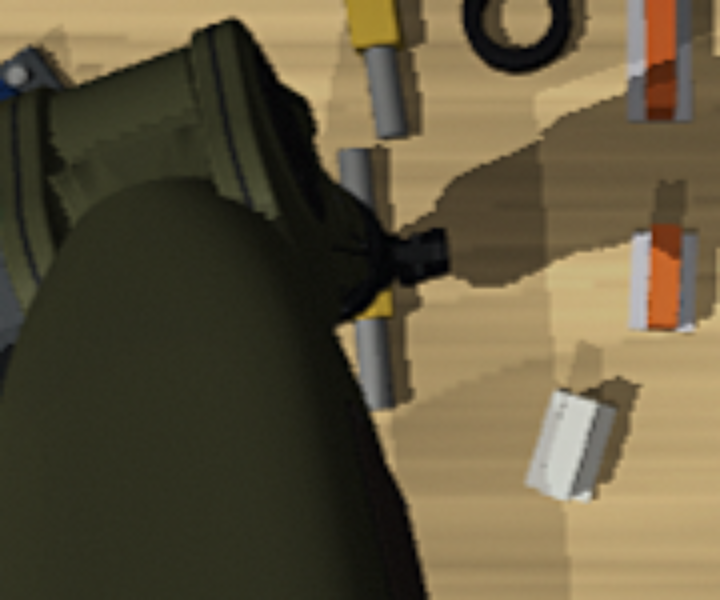

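Call:
move_arm:
  targets: [0,0,0,0,0,0,0,0,0,0,0,0]
  gripper: 0

```text
time_s: 4.02
eef_pos: [0.4621, 0.1746, 0.0092]
tcp_rot: [0.0, 0.663, 0.749, 0.006]
wrist_force: [0.6, -0.3, 0.4]
width: 0.001
```

```bash
python3 - <<'E'
from h import *
n="side"
im,d=look(n,n+"3"); s=manip.observe(); print(s["wrist_force"],s["torque"],s["width"],s["eef_pos"])
u,v=proj(n,s["eef_pos"]); u,v=int(u),int(v)
cv2.imwrite(f"pics/{n}3c.png",cv2.resize(im[max(0,v-40):v+40,max(0,u-50):u+50],None,fx=8,fy=8))
E
```

```text
[-0.55611803 -0.47230338  0.31897562] [-0.00684258 -0.00286943 -0.00510383] 0.00903199565103818 [0.46184772 0.17274649 0.00814509]
```

View pics/side3c.png

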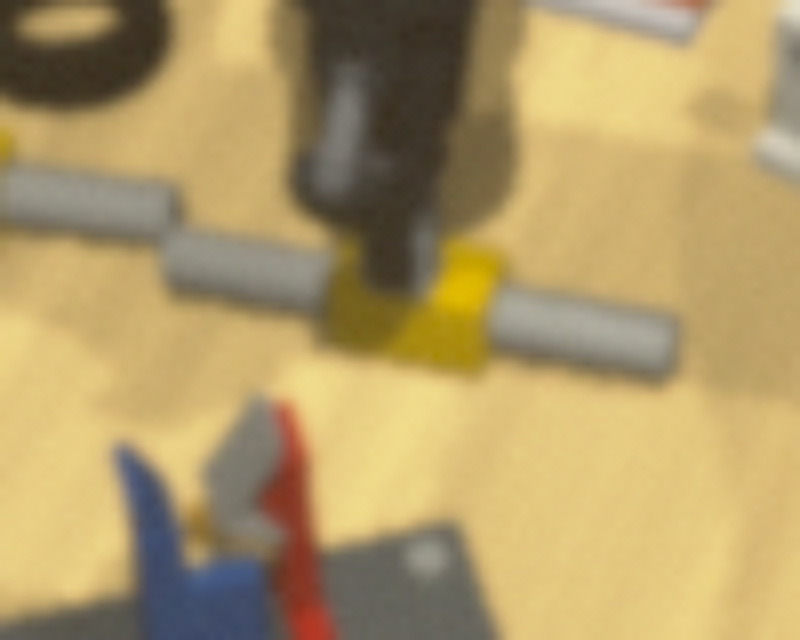

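```bash
python3 - <<'E'
from h import *
s=manip.observe(); print(s["q"],s["eef_pos"],s["time_s"])
n="side"; d=np.load("side3.npy"); im=cv2.imread("pics/side3.png"); P=cloud(n,d)
yellow(im,d,P)
u,v=proj(n,np.array([.462,.173,.008])); print(u,v)
u,v=int(u),int(v)
for r in range(v-20,v+14,3):
    print(r,[tuple((P[r,c]*1000).astype(int)) for c in range(u-9,u+13,3)])
n="top"
im,d=look(n,"top3"); P=cloud(n,d); yellow(im,d,P)
E
```

```text
[ 0.35714449  0.37752174 -0.5487343   0.63638659  0.00111465  0.23626021] [0.46184772 0.17274649 0.00814509] 4.0667
[578.  37.] 0.4086 (array([ -118.6, -1260. ]), array([294.3,  59.1]), 33.2, 'mean', array([  -92.9, -1234.8])) 479
[636.  20.] 0.5233 (array([-173.1, -579.5]), array([23.9,  7.5]), 95.0, 'mean', array([-173.8, -580.2])) 24
[240. 277.] 0.0282 (array([624. , 170.9]), array([45.7, 31.9]), 10.7, 'mean', array([624. , 171.7])) 150
[305. 294.] 0.0283 (array([446.3, 166.6]), array([31.6, 17.6]), 90.7, 'mean', array([446.1, 166.6])) 65
300.62133686432384 295.984870438416
275 [(np.int64(455), np.int64(229), np.int64(125)), (np.int64(449), np.int64(227), np.int64(125)), (np.int64(446), np.int64(218), np.int64(118)), (np.int64(452), np.int64(190), np.int64(93)), (np.int64(445), np.int64(190), np.int64(95)), (np.int64(485), np.int64(83), np.int64(-6)), (np.int64(475), np.int64(86), np.int64(-1)), (np.int64(467), np.int64(84), np.int64(0))]
278 [(np.int64(453), np.int64(235), np.int64(122)), (np.int64(446), np.int64(234), np.int64(124)), (np.int64(441), np.int64(230), np.int64(122))
[... 3445 characters left out ...]
), np.int64(188), np.int64(-1)), (np.int64(434), np.int64(187), np.int64(0)), (np.int64(428), np.int64(183), np.int64(0))]
308 [(np.int64(472), np.int64(208), np.int64(-2)), (np.int64(465), np.int64(206), np.int64(-1)), (np.int64(458), np.int64(205), np.int64(0)), (np.int64(450), np.int64(204), np.int64(0)), (np.int64(445), np.int64(198), np.int64(-2)), (np.int64(438), np.int64(197), np.int64(-1)), (np.int64(430), np.int64(197), np.int64(2)), (np.int64(425), np.int64(191), np.int64(-2))]
[240. 167.] 0.0295 (array([626.8, 166.3]), array([47.7, 26.3]), 8.9, 'mean', array([626.4, 166.1])) 193
[243. 241.] 0.1673 (array([435.3, 144.6]), array([14.6,  1.2]), 137.9, 'mean', array([435.5, 144.5])) 6
```

```bash
python3 - <<'E'
from h import *
for tag,z in(("side1",.1208),("side2",.0068),("side3",.0081)):
    d=np.load(tag+".npy"); P=cloud("side",d); im=cv2.imread(f"pics/{tag}.png")
    V=hsv3(im)[2]
    m=(d>0)&(np.abs(P[...,0]-.458)<.025)&(np.abs(P[...,1]-.175)<.07)&(P[...,2]>.035 if tag!="side1" else P[...,2]>.05)&(P[...,2]<.2)
    q=P[m]; 
    print(tag)
    for lo in np.arange(.03,.2,.01):
        k=q[(q[:,2]>=lo)&(q[:,2]<lo+.01)]
        if len(k)>3: print(round(lo,3),len(k),"x",np.percentile(k[:,0]*1000,[5,95]).round(),"y",np.percentile(k[:,1]*1000,[5,50,95]).round())
    print("minz",np.sort(q[:,2])[:5])
E
```

```text
side1
0.14 19 x [448. 467.] y [149. 152. 212.]
0.15 53 x [445. 466.] y [148. 207. 216.]
0.16 57 x [446. 461.] y [149. 210. 217.]
0.17 46 x [445. 470.] y [146. 206. 217.]
0.18 20 x [444. 460.] y [143. 148. 209.]
0.19 70 x [441. 461.] y [134. 229. 235.]
minz [0.14330033 0.14371445 0.14468194 0.14474939 0.14545813]
side2
0.03 15 x [447. 467.] y [160. 189. 195.]
0.04 44 x [448. 465.] y [158. 190. 199.]
0.05 38 x [448. 462.] y [157. 192. 198.]
0.06 15 x [446. 457.] y [154. 162. 191.]
0.07 28 x [444. 462.] y [148. 191. 214.]
0.08 44 x [442. 462.] y [130. 209. 217.]
0.09 53 x [441. 461.] y [144. 192. 224.]
0.1 59 x [441. 462.] y [159. 196. 230.]
0.11 61 x [441. 462.] y [160. 199. 236.]
0.12 119 x [439. 463.] y [164. 228. 238.]
0.13 91 x [439. 474.] y [182. 210. 225.]
0.14 48 x [445. 462.] y [192. 209. 215.]
0.15 37 x [444. 466.] y [203. 210. 212.]
0.16 82 x [435. 480.] y [201. 208. 211.]
0.17 76 x [435. 478.] y [200. 207. 212.]
0.18 79 x [435. 477.] y [199. 208. 211.]
0.19 98 x [436. 480.] y [198. 206. 210.]
minz [0.03517325 0.03658    0.03664412 0.03671539 0.03686266]
side3
0.03 10 x [451. 471.] y [177. 184. 188.]
0.04 27 x [451. 465.] y [174. 187. 191.]
0.05 35 x [450. 466.] y [176. 188. 192.]
0.06 12 x [451. 465.] y [169. 180. 191.]
0.07 16 x [447. 455.] y [162. 177. 191.]
0.08 29 x [446. 465.] y [144. 200. 212.]
0.09 43 x [445. 461.] y [137. 190. 219.]
0.1 50 x [443. 472.] y [163. 192. 229.]
0.11 55 x [443. 463.] y [166. 204. 236.]
0.12 104 x [441. 465.] y [167. 227. 238.]
0.13 87 x [441. 476.] y [178. 207. 223.]
0.14 55 x [446. 466.] y [187. 212. 217.]
0.15 37 x [447. 464.] y [205. 212. 214.]
0.16 73 x [435. 476.] y [200. 210. 213.]
0.17 81 x [435. 479.] y [200. 209. 214.]
0.18 78 x [436. 479.] y [202. 210. 213.]
0.19 98 x [436. 478.] y [200. 209. 212.]
minz [0.03500362 0.03519871 0.0356019  0.03584611 0.03678782]
```

Call:
move_arm:
  targets: [0,0,3,0,0,0,6,0,0,0,9,0,0,0,10,0,0,0,10,0]

```text
time_s: 4.53
eef_pos: [0.4618, 0.1715, 0.1084]
tcp_rot: [0.002, 0.664, 0.748, 0.004]
wrist_force: [1.1, 0.1, -0.1]
width: 0.001
```

Call:
move_arm:
  targets: [0,0,0,0,0,0,0,0]

```text
time_s: 4.7
eef_pos: [0.4579, 0.1702, 0.1037]
tcp_rot: [-0.0, 0.663, 0.748, -0.001]
wrist_force: [-0.2, -0.1, 0.0]
width: 0.001
```

```bash
python3 - <<'E'
from h import *
im,d=look("side","side4"); s=manip.observe(); print(s["eef_pos"],s["wrist_force"],s["width"],s["q"])
P=cloud("side",d); e=s["eef_pos"]
m=(d>0)&(np.abs(P[...,0]-e[0])<.03)&(np.abs(P[...,1]-e[1])<.07)&(P[...,2]>.06)&(P[...,2]<.3)
q=P[m]
for lo in np.arange(.06,.3,.01):
    k=q[(q[:,2]>=lo)&(q[:,2]<lo+.01)]
    if len(k)>3: print(round(lo,3),len(k),"x",np.percentile(k[:,0]*1000,[5,95]).round(),"y",np.percentile(k[:,1]*1000,[5,50,95]).round())
print("minz",np.sort(q[:,2])[:8])
u,v=map(int,proj("side",e)); print(u,v)
cv2.circle(im,(u,v),1,(255,0,255),-1)
cv2.imwrite("pics/side4c.png",cv2.resize(im[max(0,v-100):v+50,u-90:u+90],None,fx=4,fy=4))
yellow(im,d,P)
im,d=look("top","top4");P=cloud("top",d);yellow(im,d,P)
E
```

```text
[0.45747336 0.17008564 0.10318537] [ 0.22536966 -0.33904784 -0.37273687] 0.003714201088035197 [ 3.56077253e-01  2.70420682e-01 -4.11932265e-01  8.90802045e-01
 -1.71041673e-04  2.36087160e-01]
0.12 6 x [450. 459.] y [177. 179. 181.]
0.13 27 x [447. 468.] y [169. 179. 187.]
0.14 44 x [446. 468.] y [168. 182. 187.]
0.15 30 x [447. 461.] y [167. 182. 187.]
0.16 7 x [445. 448.] y [161. 174. 183.]
0.17 47 x [442. 462.] y [148. 183. 204.]
0.18 31 x [442. 462.] y [134. 197. 213.]
0.19 72 x [440. 458.] y [132. 187. 221.]
0.2 59 x [439. 463.] y [155. 192. 230.]
0.21 99 x [439. 462.] y [166. 228. 234.]
0.22 113 x [437. 459.] y [161. 206. 228.]
0.23 86 x [439. 462.] y [181. 208. 214.]
0.24 51 x [444. 462.] y [194. 208. 213.]
0.25 67 x [432. 476.] y [197. 207. 210.]
0.26 103 x [429. 480.] y [196. 206. 210.]
0.27 114 x [430. 482.] y [195. 206. 210.]
0.28 120 x [430. 479.] y [193. 205. 210.]
0.29 154 x [429. 483.] y [186. 202. 209.]
minz [0.1267468  0.12812552 0.12831385 0.12885277 0.12920052 0.12941935
 0.13066187 0.13165268]
301 265
[599.  19.] 0.4095 (array([ -178.5, -1290.8]), array([157.5,  19.5]), 48.5, 'mean', array([ -164.9, -1272.9])) 111
[636.  20.] 0.5207 (array([-172.7, -575.7]), array([24.5,  6.4]), 96.8, 'mean', array([-173.3, -578.3])) 25
[240. 277.] 0.0282 (array([625.3, 171.7]), array([49.6, 33.5]), 5.9, 'mean', array([624.3, 171.5])) 150
[301. 292.] 0.0284 (array([461.4, 167.1]), array([48.6, 31.4]), 6.7, 'mean', array([460.9, 167.8])) 175
[240. 167.] 0.0302 (array([626.4, 165.9]), array([49.2, 26.9]), 9.8, 'mean', array([625.9, 166.4])) 183
[242. 239.] 0.0296 (array([450.9, 156.7]), array([38.4, 24.1]), 91.6, 'mean', array([449.6, 159.2])) 50
```

View pics/side4c.png

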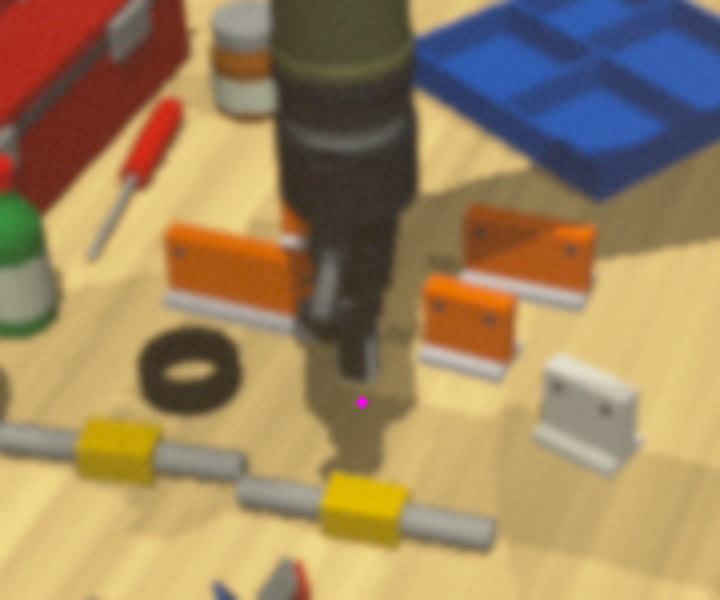

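Call:
move_arm:
  targets: [0,-4,0,0,0,-8,0,0,0,-12,0,0,0,-15,0,0,0,-15,0,0]
  gripper: 5.5

```text
time_s: 5.22
eef_pos: [0.457, 0.0161, 0.1031]
tcp_rot: [-0.0, 0.666, 0.746, -0.002]
wrist_force: [0.7, -0.1, 0.3]
width: 0.646
```

```bash
python3 - <<'E'
from h import *
s=manip.observe(); print(s["eef_pos"],s["width"])
im,d=look("top","top5");P=cloud("top",d);yellow(im,d,P); orange(im,d,P)
for (u,v) in((241,168),(241,238)):
    sub=np.zeros(d.shape,bool); sub[v-31:v+36,u-18:u+18]=1
    m=sub&(d>0)&(P[...,2]>.014)&(P[...,2]<.034)
    for k in comps(m,100): print("pin",rect(P[k]))
im,d=look("side","side5"); s=manip.observe(); e=s["eef_pos"];print(e,s["width"])
P=cloud("side",d); yellow(im,d,P)
m=(d>0)&(np.abs(P[...,0]-e[0])<.03)&(np.abs(P[...,1]-e[1])<.06)&(P[...,2]>.09)&(P[...,2]<.3)
print("minz",np.sort(P[m][:,2])[:8])
E
```

```text
[0.45701682 0.01609836 0.10306218] 0.6456965858852961
[240. 167.] 0.0303 (array([626.7, 165.9]), array([47.1, 26.7]), 9.8, 'mean', array([626.6, 165.5])) 192
[240. 234.] 0.0298 (array([462.5, 163.1]), array([48.4, 27.4]), 5.2, 'mean', array([464.3, 163.1])) 176
[408. 129.] 0.0556 (array([ 719.2, -243.4]), array([58.7, 23.3]), 51.7, 'mean', array([ 714.7, -243.7])) 66
[313. 154.] 0.0548 (array([589.3, -11.5]), array([183.1,  14.4]), 0.0, 'mean', array([652.7, -11.4])) 146
[350. 175.] 0.0546 (array([ 604., -101.]), array([59.7, 16.9]), 11.2, 'mean', array([ 604.8, -100.9])) 174
[351. 240.] 0.0548 (array([ 448.4, -101.5]), array([88.1, 16.6]), 1.5, 'mean', array([ 448.6, -101.5])) 260
pin (array([625.9, 164.9]), array([158.5,  30.1]), 9.5, 'mean', array([624.9, 164.4]))
pin (array([457.5, 162. ]), array([149.4,  30.4]), 6.3, 'mean', array([456.8, 160.9]))
[0.45765865 0.01975436 0.10333192] 0.6451577374456902
[585.  34.] 0.4091 (array([ -148.4, -1271.3]), array([233. ,  44.6]), 38.8, 'mean', array([ -125.2, -1247.1])) 308
[636.  20.] 0.5222 (array([-172.9, -578.6]), array([22.5,  7.5]), 89.9, 'mean', array([-173.7, -578.2])) 22
[240. 277.] 0.0287 (array([625.3, 170.2]), array([47.4, 29.5]), 9.2, 'mean', array([623.7, 171.7])) 150
[301. 292.] 0.0284 (array([461. , 167.3]), array([48.1, 31.5]), 1.1, 'mean', array([460.1, 168.9])) 173
minz [0.12843198 0.12858205 0.12897813 0.12946756 0.13077962 0.13082418
 0.13086846 0.13119571]
```

View pics/top5.png

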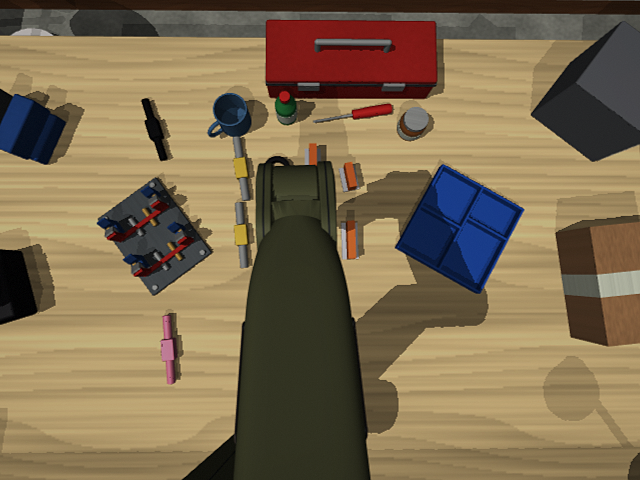

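Call:
move_arm:
  targets: [0.2,4,0,0,0.4,8,0,-1,0.4,12,0,-1,0.4,14.3,-1,-1,0.4,14.3,-4,-1]

```text
time_s: 5.73
eef_pos: [0.4666, 0.171, 0.0669]
tcp_rot: [0.001, 0.667, 0.745, 0.005]
wrist_force: [0.4, 0.5, 0.7]
width: 0.642
```

Call:
move_arm:
  targets: [0,0,-1.5,0,0,0,-3,0,0,0,-4.5,0,0,0,-6,0,0,0,-7,0]

```text
time_s: 6.15
eef_pos: [0.4608, 0.1649, -0.0077]
tcp_rot: [-0.001, 0.669, 0.743, -0.001]
wrist_force: [-0.3, -0.2, -0.4]
width: 0.64
```

Call:
move_arm:
  targets: [0,0,-0.3,0,0,0,-0.6,0,0,0,-0.9,0,0,0,-0.9,0]

```text
time_s: 6.48
eef_pos: [0.4625, 0.1641, -0.0148]
tcp_rot: [-0.0, 0.67, 0.743, -0.0]
wrist_force: [0.4, -0.1, -0.0]
width: 0.642
```

Call:
move_arm:
  targets: [0,0,0,0,0,0,0,0,0,0,0,0,0,0,0,0,0,0,0,0]
  gripper: 0.5
  grip_force: 90

```text
time_s: 6.9
eef_pos: [0.4631, 0.1639, -0.0138]
tcp_rot: [0.0, 0.67, 0.742, 0.001]
wrist_force: [-1.5, 0.6, 4.2]
width: 0.329
```

Call:
move_arm:
  targets: [0,0,0,0,0,0,0,0]

```text
time_s: 7.07
eef_pos: [0.4631, 0.1638, -0.0138]
tcp_rot: [0.0, 0.67, 0.742, 0.001]
wrist_force: [-2.1, -0.9, 5.8]
width: 0.33
```

```bash
python3 - <<'E'
from h import *
im,d=look("side","side6"); s=manip.observe(); print(s["eef_pos"],s["wrist_force"],s["torque"],s["width"])
u,v=map(int,proj("side",s["eef_pos"]))
cv2.imwrite("pics/side6c.png",cv2.resize(im[v-60:v+30,u-60:u+60],None,fx=6,fy=6))
E
```

```text
[ 0.46313079  0.16385977 -0.01377105] [-1.66824377  0.20504894  6.56820577] [-0.02038251  0.29204663  0.01462192] 0.3287173639598866
```

View pics/side6c.png

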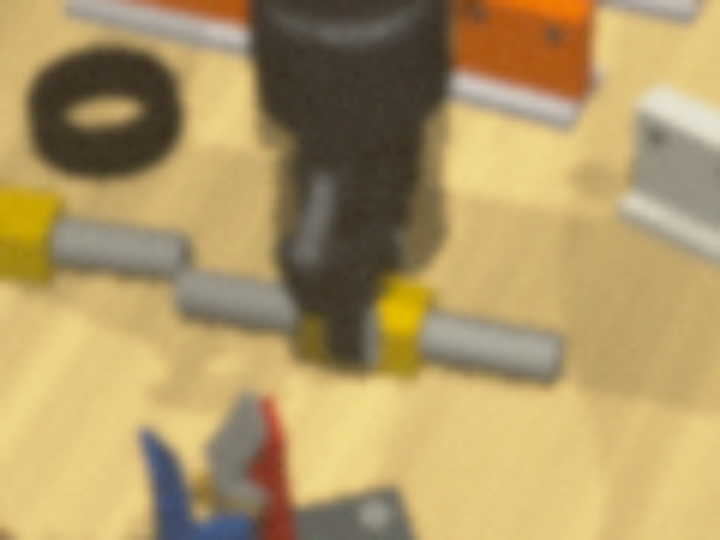

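Call:
move_arm:
  targets: [0,0,1,0,0,0,3,0,0,0,6,0,0,0,9,0,0,0,12,0]

```text
time_s: 7.53
eef_pos: [0.4619, 0.1633, 0.1063]
tcp_rot: [-0.0, 0.67, 0.742, -0.0]
wrist_force: [1.1, 0.4, -2.2]
width: 0.331
```

Call:
move_arm:
  targets: [-0.4,2,0,-6,-0.8,4,0,-12,-1.2,6,0,-18,-1.6,8,0,-24,-2,10,0,-30]

```text
time_s: 7.95
eef_pos: [0.4422, 0.2643, 0.1054]
tcp_rot: [-0.0, 0.841, 0.541, 0.0]
wrist_force: [0.4, 0.0, -1.1]
width: 0.328
```

Call:
move_arm:
  targets: [-0.4,2,0,-7,-0.8,4,0,-14,-1.2,6,0,-21,-1.4,7.5,0,-25,-1.6,8.5,0,-28.8]

```text
time_s: 8.37
eef_pos: [0.4262, 0.3502, 0.1051]
tcp_rot: [-0.0, 0.948, 0.317, 0.0]
wrist_force: [0.7, 0.2, -1.4]
width: 0.33
```

Call:
move_arm:
  targets: [0,0,0,0,0,0,0,0,0,0,0,0]

```text
time_s: 8.62
eef_pos: [0.4263, 0.3477, 0.1051]
tcp_rot: [0.0, 0.948, 0.319, -0.0]
wrist_force: [-0.6, -0.6, -1.8]
width: 0.327
```

```bash
python3 - <<'E'
from h import *
s=manip.observe(); e=s["eef_pos"]; print(e,s["tcp_rot"],s["wrist_force"],s["width"])
for n in("side","top"):
    im,d=look(n,n+"7"); P=cloud(n,d)
    u,v=map(int,proj(n,e)); print(n,u,v)
    cv2.imwrite(f"pics/{n}7c.png",cv2.resize(im[max(0,v-70):v+70,max(0,u-90):u+90],None,fx=4,fy=4))
    m=(d>0)&(np.linalg.norm(P[...,:2]-e[:2],axis=-1)<.11)&(P[...,2]>.105)&(P[...,2]<.16)
    q=(P[m][:,:2]-e[:2])@R2(37)   # rack-frame relative to eef
    C=P[m][:,2]
    for lo in np.arange(-.1,.1,.01):
        k=(q[:,1]>=lo)&(q[:,1]<lo+.01)
        if k.sum()>2: print(round(lo,3),k.sum(),"x",np.percentile(q[k,0]*1000,[3,97]).round(1),"z",np.percentile(C[k]*1000,[3,97]).round(1))
E
```

```text
[0.42630874 0.34774474 0.10505797] [ 3.99412310e-04  9.47909902e-01  3.18538052e-01 -4.08460587e-04] [-0.63054266 -0.56609825 -1.80099175] 0.32665560533742927
side 281 323
-0.05 18 x [-7.2  3.2] z [137.6 143.4]
-0.04 28 x [-6.6  7.5] z [137.6 143.2]
-0.03 11 x [-12.1   7.6] z [140.3 147.2]
-0.02 43 x [-12.6  10.3] z [145.2 149.3]
-0.01 51 x [-13.1  11.9] z [145.4 152.4]
-0.0 127 x [-26.1  28.4] z [136.7 158.2]
0.01 128 x [-19.   21.4] z [131.1 157.8]
0.02 130 x [-13.3  15.5] z [122.7 148.8]
0.03 48 x [-7.9 10.4] z [134.4 145.1]
0.04 36 x [-7.4 10.2] z [134.2 144.6]
0.05 42 x [-7.5 10.4] z [134.1 144.3]
0.06 49 x [-7.7 10.3] z [133.  143.4]
0.07 41 x [-7.1 10.2] z [134.4 143. ]
0.08 64 x [-7.6  9. ] z [125.4 142.7]
top 151 247
-0.08 48 x [-9.7  7.1] z [132.1 144.3]
-0.07 44 x [-9.9  7. ] z [135.4 145.5]
-0.06 43 x [-10.3   7.3] z [136.6 145.6]
-0.05 44 x [-9.9  7.7] z [135.7 144.9]
-0.04 39 x [-9.6  7.3] z [136.4 144. ]
-0.03 79 x [-15.1  12. ] z [122.8 151. ]
-0.02 94 x [-20.8  17.2] z [130.4 153.5]
-0.01 38 x [-27.9  14.5] z [133.  153.5]
0.04 13 x [-10.5  -5.8] z [134.8 144. ]
0.05 23 x [-10.1  -0.7] z [133.5 146.7]
0.06 41 x [-9.6  5.8] z [133.4 144.5]
0.07 42 x [-9.4  7.8] z [133.7 145.1]
```

View pics/side7c.png

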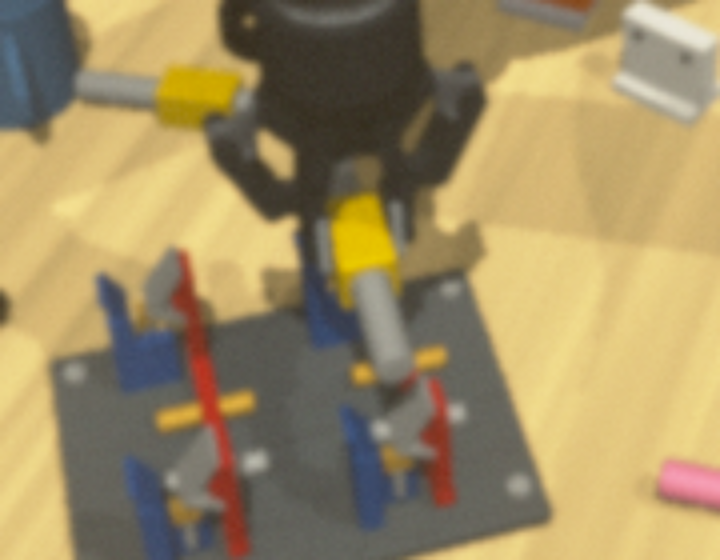

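View pics/top7c.png

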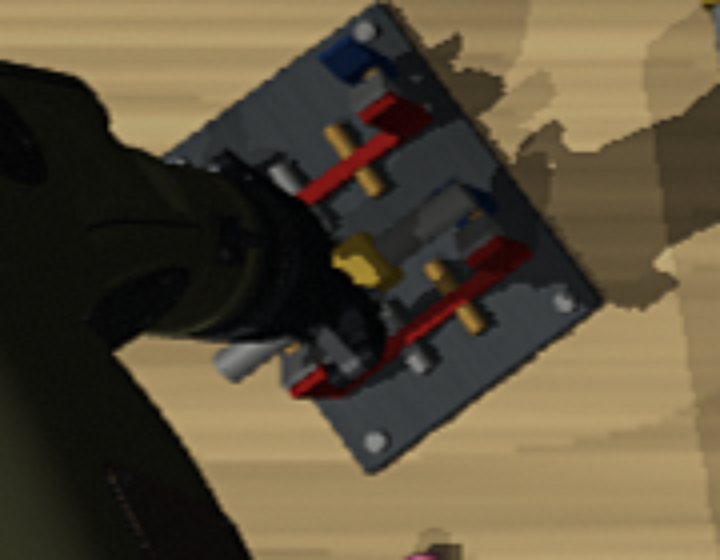

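```bash
cat >> h.py <<'E'
RC=np.array([.4606,.3741]);RA=37.0
def heldpin(n,d,e,zlo=.12,zhi=.15):
    P=cloud(n,d)
    m=(d>0)&(np.linalg.norm(P[...,:2]-e[:2],axis=-1)<.12)&(P[...,2]>zlo)&(P[...,2]<zhi)
    Q=P[m]; q=(Q[:,:2]-RC)@R2(RA); qe=(e[:2]-RC)@R2(RA)
    k=(np.abs(q[:,1]-qe[1])>.038)&(np.abs(q[:,0]-qe[0])<.02)
    for sg in(1,-1):
        kk=k&((q[:,1]-qe[1])*sg>0)
        if kk.sum()>5: print(n,sg,kk.sum(),"x lo/hi",np.percentile(q[kk,0]*1000,[3,97]).round(1),"y",np.percentile(q[kk,1]*1000,[1,99]).round(1),"ztop",np.percentile(Q[kk,2]*1000,90).round(1))
    print("eef rack",(qe*1000).round(1))
E
python3 - <<'E'
from h import *
s=manip.observe();e=s["eef_pos"]
for n in("top","side"): heldpin(n,np.load(n+"7.npy"),e)
# rack jaw reference in same frames
E
```

```text
top 1 119 x lo/hi [-53.5 -36.7] y [40.7 78.9] ztop 144.0
top -1 187 x lo/hi [-53.2 -35.7] y [-80.4 -39.3] ztop 144.4
eef rack [-43.2  -0.6]
side 1 247 x lo/hi [-51. -33.] y [38.  83.7] ztop 142.7
side -1 26 x lo/hi [-51.2 -39.7] y [-54.4 -38.9] ztop 143.0
eef rack [-43.2  -0.6]
```

Call:
move_arm:
  targets: [0,0.1,-0.8,0,0,0.16,-1.6,0,0,0.16,-2.4,0,0,0.16,-3.2,0,0,0.16,-4,0]

```text
time_s: 9.13
eef_pos: [0.4262, 0.3498, 0.064]
tcp_rot: [0.0, 0.948, 0.318, -0.001]
wrist_force: [0.1, -0.7, -1.6]
width: 0.331
```

Call:
move_arm:
  targets: [0,0,-0.1,0,0,0,-0.2,0,0,0,-0.3,0,0,0,-0.4,0,0,0,-0.5,0]

```text
time_s: 9.55
eef_pos: [0.4269, 0.3506, 0.0607]
tcp_rot: [-0.0, 0.948, 0.318, 0.0]
wrist_force: [-0.1, -0.3, -1.1]
width: 0.327
```

Call:
move_arm:
  targets: [0,0,-0.08,0,0,0,-0.16,0,0,0,-0.24,0,0,0,-0.32,0,0,0,-0.4,0]

```text
time_s: 9.97
eef_pos: [0.4269, 0.3505, 0.0565]
tcp_rot: [-0.0, 0.948, 0.318, 0.0]
wrist_force: [0.8, 0.7, 0.1]
width: 0.325
```

Call:
move_arm:
  targets: [0,0,-0.08,0,0,0,-0.16,0,0,0,-0.24,0,0,0,-0.32,0,0,0,-0.4,0]

```text
time_s: 10.38
eef_pos: [0.4285, 0.3517, 0.0534]
tcp_rot: [-0.001, 0.948, 0.318, 0.002]
wrist_force: [3.8, 2.5, 5.0]
width: 0.331
```

Call:
move_arm:
  targets: [0,0,-0.08,0,0,0,-0.16,0,0,0,-0.24,0,0,0,-0.32,0,0,0,-0.4,0]

```text
time_s: 10.8
eef_pos: [0.4294, 0.3525, 0.05]
tcp_rot: [-0.001, 0.948, 0.318, 0.003]
wrist_force: [5.4, 3.8, 7.1]
width: 0.331
```

Call:
move_arm:
  targets: [0,0,-0.08,0,0,0,-0.16,0,0,0,-0.24,0,0,0,-0.32,0,0,0,-0.4,0]

```text
time_s: 11.22
eef_pos: [0.4289, 0.3522, 0.0476]
tcp_rot: [-0.001, 0.948, 0.318, 0.003]
wrist_force: [-0.2, -0.7, 21.7]
width: 0.33
```

Call:
move_arm:
  targets: [0,0,-0.08,0,0,0,-0.16,0,0,0,-0.24,0,0,0,-0.32,0,0,0,-0.4,0]

```text
time_s: 11.63
eef_pos: [0.4278, 0.3514, 0.0452]
tcp_rot: [-0.001, 0.948, 0.318, 0.002]
wrist_force: [-4.9, -4.7, 34.7]
width: 0.331
```

Call:
move_arm:
  targets: [0,0,-0.08,0,0,0,-0.16,0,0,0,-0.24,0,0,0,-0.32,0,0,0,-0.4,0]

```text
time_s: 12.05
eef_pos: [0.4261, 0.3502, 0.0402]
tcp_rot: [-0.0, 0.948, 0.318, 0.001]
wrist_force: [-3.9, -2.6, 17.9]
width: 0.327
```

Call:
move_arm:
  targets: [0,0,-0.08,0,0,0,-0.16,0,0,0,-0.24,0,0,0,-0.32,0,0,0,-0.4,0]

```text
time_s: 12.47
eef_pos: [0.4257, 0.3498, 0.0324]
tcp_rot: [0.0, 0.948, 0.318, -0.001]
wrist_force: [0.3, 0.3, 4.0]
width: 0.33
```

Call:
move_arm:
  targets: [0,0,-0.08,0,0,0,-0.16,0,0,0,-0.24,0,0,0,-0.32,0,0,0,-0.4,0]

```text
time_s: 12.88
eef_pos: [0.4258, 0.3498, 0.0279]
tcp_rot: [0.0, 0.948, 0.318, -0.001]
wrist_force: [-2.0, -0.2, 4.8]
width: 0.326
```

Call:
move_arm:
  targets: [0,0,-0.08,0,0,0,-0.16,0,0,0,-0.24,0,0,0,-0.32,0,0,0,-0.4,0]

```text
time_s: 13.3
eef_pos: [0.4258, 0.3498, 0.0259]
tcp_rot: [-0.0, 0.948, 0.318, -0.0]
wrist_force: [-6.9, -3.9, 25.4]
width: 0.331
```

```bash
python3 - <<'E'
from h import *
im,d=look("side","side8"); s=manip.observe(); e=s["eef_pos"]; print(e,s["wrist_force"],s["width"])
u,v=map(int,proj("side",e))
cv2.imwrite("pics/side8c.png",cv2.resize(im[v-60:v+60,u-80:u+80],None,fx=5,fy=5,interpolation=cv2.INTER_CUBIC))
heldpin("side",d,e,.05,.09)
E
```

```text
[0.42582399 0.34985854 0.026     ] [-5.50162522 -3.3416162  18.13168078] 0.3295275291799962
side 1 405 x lo/hi [-60.2 -23.6] y [40.5 85.3] ztop 82.4
side -1 16 x lo/hi [-62.2 -39.5] y [-47.8 -36.5] ztop 63.2
eef rack [-42.4   1.6]
```

View pics/side8c.png

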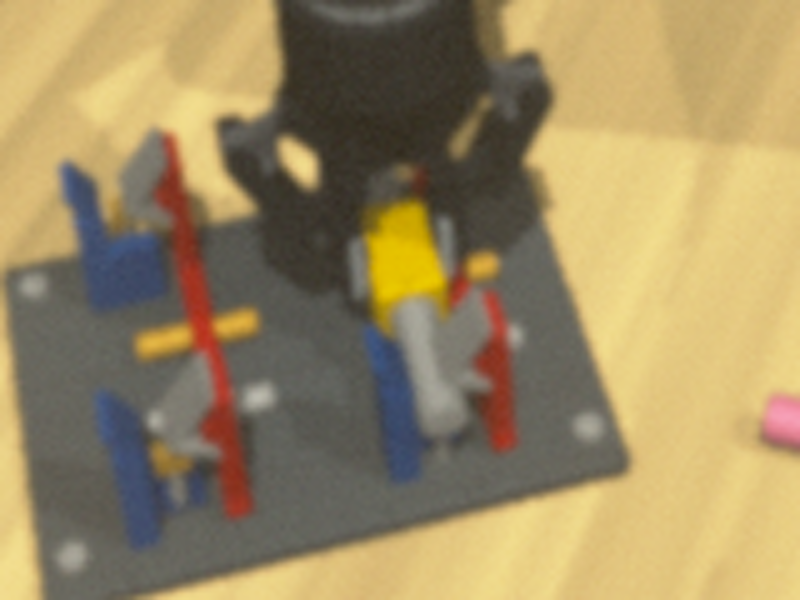

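Call:
move_arm:
  targets: [0,0,0.05,0,0,0,0.05,0,0,0,0.05,0,0,0,0.05,0,0,0,0.05,0]

```text
time_s: 13.77
eef_pos: [0.4258, 0.3499, 0.026]
tcp_rot: [-0.0, 0.948, 0.318, -0.0]
wrist_force: [-4.3, -2.7, 15.1]
width: 0.331
```

Call:
move_arm:
  targets: [0,0,0,0,0,0,0,0,0,0,0,0,0,0,0,0,0,0,0,0]

```text
time_s: 14.18
eef_pos: [0.4258, 0.3499, 0.026]
tcp_rot: [-0.0, 0.948, 0.318, -0.0]
wrist_force: [-4.6, -2.7, 15.5]
width: 0.329
```

Call:
move_arm:
  targets: [0,0,0,0,0,0,0,0,0,0,0,0,0,0,0,0,0,0,0,0]

```text
time_s: 14.6
eef_pos: [0.4258, 0.3499, 0.026]
tcp_rot: [-0.0, 0.948, 0.318, -0.0]
wrist_force: [-5.5, -2.8, 14.8]
width: 0.327
```

Call:
move_arm:
  targets: [0,0,0,0,0,0,0,0,0,0,0,0,0,0,0,0,0,0,0,0]

```text
time_s: 15.02
eef_pos: [0.4258, 0.3499, 0.026]
tcp_rot: [-0.0, 0.948, 0.318, -0.0]
wrist_force: [-5.2, -2.4, 15.3]
width: 0.325
```

Call:
move_arm:
  targets: [0,0,0,0,0,0,0,0,0,0,0,0,0,0,0,0,0,0,0,0]

```text
time_s: 15.43
eef_pos: [0.4258, 0.3498, 0.026]
tcp_rot: [-0.0, 0.948, 0.318, -0.0]
wrist_force: [-5.1, -2.6, 14.9]
width: 0.331
```

Call:
move_arm:
  targets: [0,0,0,0,0,0,0,0,0,0,0,0,0,0,0,0,0,0,0,0]

```text
time_s: 15.85
eef_pos: [0.4258, 0.3498, 0.026]
tcp_rot: [-0.0, 0.948, 0.318, -0.0]
wrist_force: [-4.0, -3.5, 14.6]
width: 0.332
```

```bash
python3 - <<'E'
from h import *
im,d=look("side","side9"); s=manip.observe(); e=s["eef_pos"]; print(e,s["wrist_force"],s["width"])
u,v=map(int,proj("side",e))
cv2.imwrite("pics/side9c.png",cv2.resize(im[v-60:v+60,u-80:u+80],None,fx=5,fy=5,interpolation=cv2.INTER_CUBIC))
for t in("side8","side9"):
    im=cv2.imread(f"pics/{t}.png"); d=np.load(t+".npy"); P=cloud("side",d); H,S,V=hsv3(im); q=(P[...,:2]-RC)@R2(RA)
    red=((H<8)|(H>172))&(S>120)&(d>0)&(P[...,2]>.06)&(P[...,2]<.1)&(q[...,1]>.04)
    for sg in(1,-1):
        k=red&(q[...,0]*sg>0); print(t,sg,k.sum(),(q[k]*1000).mean(0).round(1))
E
```

```text
[0.42576772 0.34983958 0.02599679] [-4.95780835 -3.17103045 16.55065463] 0.32599023544607364
side8 1 78 [41.4 71. ]
side8 -1 72 [-65.4  70.6]
side9 1 80 [41.6 70.8]
side9 -1 71 [-64.9  71.3]
```

View pics/side9c.png

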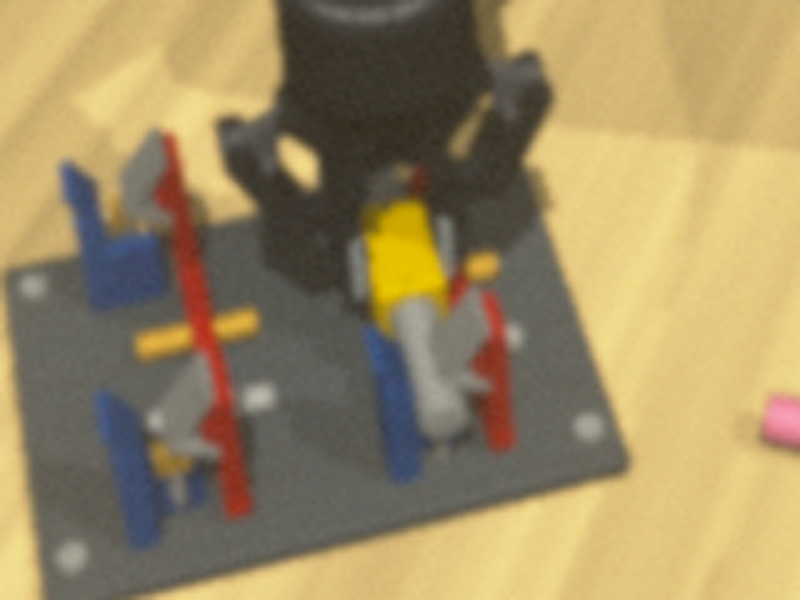

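Call:
move_arm:
  targets: [0,0,0.2,0,0,0,0.2,0,0,0,0.2,0,0,0,0.2,0,0,0,0.2,0]
  gripper: 4.8

```text
time_s: 16.32
eef_pos: [0.4265, 0.3501, 0.0263]
tcp_rot: [0.0, 0.948, 0.318, -0.0]
wrist_force: [-0.3, 0.0, -0.6]
width: 0.558
```

Call:
move_arm:
  targets: [0,0,1,0,0,0,3,0,0,0,6,0,0,0,9,0,0,0,12,0]

```text
time_s: 16.73
eef_pos: [0.4263, 0.35, 0.1485]
tcp_rot: [0.0, 0.948, 0.318, -0.0]
wrist_force: [0.6, -0.3, 0.3]
width: 0.563
```

```bash
python3 - <<'E'
from h import *
im,d=look("side","side10"); s=manip.observe(); e=s["eef_pos"]; print(e,s["wrist_force"],s["width"])
u,v=map(int,proj("side",np.array([.46,.375,.05])))
cv2.imwrite("pics/side10c.png",cv2.resize(im[v-60:v+60,u-80:u+80],None,fx=5,fy=5,interpolation=cv2.INTER_CUBIC))
P=cloud("side",d); yellow(im,d,P)
E
```

```text
[0.42942815 0.35259443 0.15498287] [2.08290503 1.33437426 3.90026639] 0.5635665640099482
[635.  20.] 0.5233 (array([-172.6, -579.9]), array([26.3,  7.6]), 96.6, 'mean', array([-173.3, -580.2])) 27
[508. 128.] -0.0519 (array([   70.5, -1260.5]), array([33.2, 18.8]), 120.2, 'mean', array([   72.2, -1261.3])) 27
[236. 278.] 0.0279 (array([555.9, 278.5]), array([294.7,  21.1]), 128.5, 'mean', array([634. , 179.6])) 64
[282. 339.] 0.0686 (array([424.2, 354. ]), array([51.1, 30. ]), 128.2, 'mean', array([423.7, 354.8])) 271
```

View pics/side10c.png

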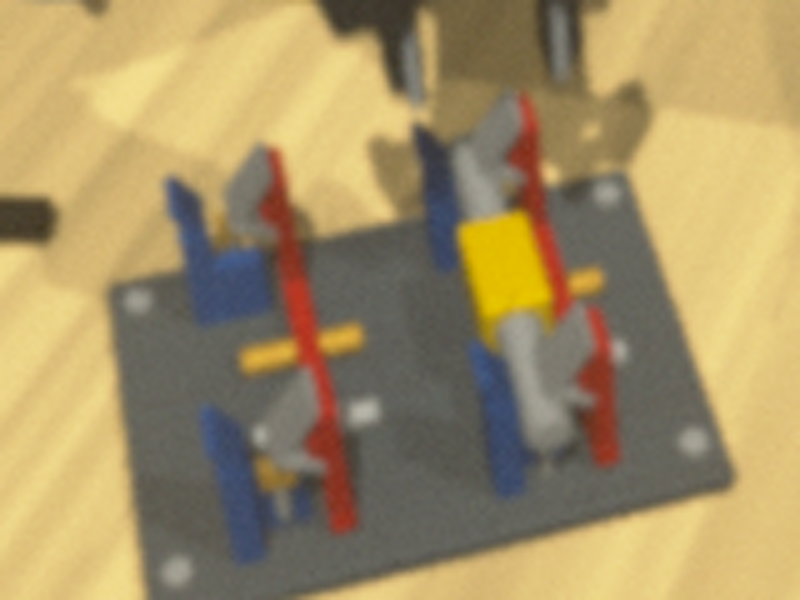

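Call:
move_arm:
  targets: [2,-1.8,0,6.2,4,-3.7,0,12.4,6,-5.5,0,18.6,8,-7.4,0,24.8,10,-9.2,0,31]
  gripper: 5.5

```text
time_s: 17.2
eef_pos: [0.5274, 0.2573, 0.1474]
tcp_rot: [0.0, 0.827, 0.562, 0.0]
wrist_force: [-0.3, 0.4, -0.0]
width: 0.645
```

Call:
move_arm:
  targets: [2,-1.8,0,6.3,4,-3.7,0,12.6,6,-5.5,-1,18.9,8,-7.4,-2,25.2,10,-9.2,-3,31.4]

```text
time_s: 17.62
eef_pos: [0.6277, 0.1652, 0.1171]
tcp_rot: [0.0, 0.644, 0.765, 0.0]
wrist_force: [-0.2, 0.5, 0.7]
width: 0.643
```

Call:
move_arm:
  targets: [0,0,-1,0,0,0,-1,0,0,0,-1,0]

```text
time_s: 17.87
eef_pos: [0.6254, 0.1662, 0.1062]
tcp_rot: [-0.001, 0.647, 0.763, -0.001]
wrist_force: [-0.3, 0.5, -0.1]
width: 0.644
```

```bash
python3 - <<'E'
from h import *
s=manip.observe(); e=s["eef_pos"]; print(e,s["wrist_force"],s["width"],np.degrees(2*np.arctan2(s["tcp_rot"][2],s["tcp_rot"][1])))
im,d=look("top","top11"); P=cloud("top",d); yellow(im,d,P); orange(im,d,P)
sub=np.zeros(d.shape,bool); sub[165:305,85:225]=1
H,S,V=hsv3(im); q=(P[...,:2]-RC)@R2(RA)
m=sub&(d>0)&(P[...,2]>.058)&(P[...,2]<.075)&(H>18)&(H<30)&(S>150)
print("pinB grip rack frame",m.sum(),np.percentile(q[m]*1000,[2,50,98],axis=0).round(1),np.median(P[m][:,2]))
m=sub&(d>0)&(P[...,2]>.05)&(P[...,2]<.075)&(np.abs(q[...,0]+.043)<.012)&(np.abs(q[...,1])>.072)&(np.abs(q[...,1])<.1)
print("ends",np.percentile(q[m][:,1]*1000,[1,99]).round(1))
cv2.imwrite("pics/top11c.png",cv2.resize(im[100:300,80:280],None,fx=3,fy=3,interpolation=cv2.INTER_CUBIC))
E
```

```text
[0.62543094 0.1661631  0.10624604] [-0.28327135  0.51624529 -0.0961234 ] 0.6438174983194573 99.41899665351642
[408. 129.] 0.0545 (array([ 719.6, -245.1]), array([59.7, 28.8]), 54.7, 'mean', array([ 715.7, -243.8])) 75
[313. 169.] 0.0547 (array([620.3, -11.4]), array([120. ,  14.4]), 180.0, 'mean', array([618.9, -11.3])) 323
[350. 175.] 0.0546 (array([ 604. , -100.9]), array([60.8, 17.2]), 9.8, 'mean', array([ 604.3, -100.8])) 170
[351. 239.] 0.0546 (array([ 448.2, -101.6]), array([87.9, 16.4]), 1.0, 'mean', array([ 448.3, -101.5])) 254
[314. 234.] 0.055 (array([459.9, -13.2]), array([59.7, 16.7]), 176.7, 'mean', array([460.5, -12.9])) 172Traceback (most recent call last):
  File "<stdin>", line 7, in <module>
    return _quantile_unchecked(
        a, q, axis, out, overwrite_input, method, keepdims, weights)
    return _ureduce(a,
                    func=_quantile_ureduce_func,
    ...<5 lines>...
                    overwrite_input=overwrite_input,
                    method=method)
    r = func(a, **kwargs)
    result = _quantile(arr,
                       quantiles=q,
    ...<2 lines>...
                       out=out,
                       weights=wgt)
    slices_having_nans = np.isnan(arr[-1, ...])
                                  ~~~^^^^^^^^^
IndexError: index -1 is out of bounds for axis 0 with size 0
```

Call:
move_arm:
  targets: [0.1,0,-3,0,0.1,0,-6,0,0.1,0,-8,0,0.1,0,-9.5,0,0.1,0,-10.7,0]

```text
time_s: 18.33
eef_pos: [0.6262, 0.1675, -0.0007]
tcp_rot: [-0.0, 0.646, 0.764, -0.0]
wrist_force: [-0.8, 0.2, 0.2]
width: 0.644
```

Call:
move_arm:
  targets: [0,0,-0.4,0,0,0,-0.8,0,0,0,-1.2,0,0,0,-1.4,0,0,0,-1.4,0]

```text
time_s: 18.75
eef_pos: [0.6278, 0.1666, -0.0137]
tcp_rot: [0.0, 0.646, 0.763, 0.0]
wrist_force: [-0.6, 0.4, 0.8]
width: 0.652
```

Call:
move_arm:
  targets: [0,0,0,0,0,0,0,0,0,0,0,0,0,0,0,0,0,0,0,0]
  gripper: 0.5
  grip_force: 90

```text
time_s: 19.17
eef_pos: [0.6282, 0.1665, -0.0132]
tcp_rot: [0.0, 0.646, 0.763, 0.001]
wrist_force: [-0.6, 1.5, 5.4]
width: 0.331
```

Call:
move_arm:
  targets: [0,0,0,0,0,0,0,0]

```text
time_s: 19.33
eef_pos: [0.6282, 0.1664, -0.0132]
tcp_rot: [0.0, 0.646, 0.763, 0.001]
wrist_force: [-1.4, 0.6, 6.1]
width: 0.326
```

Call:
move_arm:
  targets: [0,0,1,0,0,0,3,0,0,0,6,0,0,0,9,0,0,0,12,0]

```text
time_s: 19.75
eef_pos: [0.6266, 0.1659, 0.1066]
tcp_rot: [-0.001, 0.646, 0.763, -0.001]
wrist_force: [0.3, -0.1, -2.0]
width: 0.33
```

Call:
move_arm:
  targets: [-1.2,2.4,0,-6,-2.4,4.9,0,-12,-3.6,7.3,0,-18,-4.8,9.8,0,-24,-6,12.2,0,-31]

```text
time_s: 20.17
eef_pos: [0.5665, 0.289, 0.1058]
tcp_rot: [-0.0, 0.828, 0.56, -0.0]
wrist_force: [-0.6, 0.1, -2.0]
width: 0.328
```

Call:
move_arm:
  targets: [-1.2,2.4,0,-6,-2.4,4.9,0,-12,-3.6,7.4,0,-18,-4.8,9.8,0,-25,-5.9,12.3,0,-31.4]

```text
time_s: 20.58
eef_pos: [0.5072, 0.4118, 0.1057]
tcp_rot: [0.0, 0.949, 0.315, -0.001]
wrist_force: [0.9, 0.4, -2.3]
width: 0.331
```

Call:
move_arm:
  targets: [0,0,0,0,0,0,0,0,0,0,0,0]

```text
time_s: 20.83
eef_pos: [0.5082, 0.4107, 0.1055]
tcp_rot: [0.001, 0.948, 0.319, -0.0]
wrist_force: [-0.6, -1.2, -2.1]
width: 0.33
```

```bash
python3 - <<'E'
from h import *
s=manip.observe(); e=s["eef_pos"]; print(e,s["tcp_rot"],s["wrist_force"],s["width"],np.degrees(2*np.arctan2(s["tcp_rot"][2],s["tcp_rot"][1])))
for n in("side","top"):
    im,d=look(n,n+"12"); P=cloud(n,d)
    heldpin(n,d,e)
    u,v=map(int,proj(n,e))
    cv2.imwrite(f"pics/{n}12c.png",cv2.resize(im[max(0,v-70):v+70,max(0,u-90):u+90],None,fx=4,fy=4))
im=cv2.imread("pics/top12.png");d=np.load("top12.npy");P=cloud("top",d)
H,S,V=hsv3(im); q=(P[...,:2]-RC)@R2(RA)
m=(d>0)&(P[...,2]>.058)&(P[...,2]<.075)&(H>18)&(H<30)&(S>150)&(np.abs(q).max(-1)<.1)
if m.sum(): print("pinB grip rack frame",m.sum(),np.percentile(q[m]*1000,[2,50,98],axis=0).round(1),np.median(P[m][:,2]))
E
```

```text
[0.50822269 0.41073565 0.1055322 ] [ 5.15437006e-04  9.47878708e-01  3.18630637e-01 -4.53739462e-04] [-0.55461027 -1.19884367 -2.10325919] 0.32981563770021594 37.16027269883737
side 1 267 x lo/hi [51.5 70. ] y [39.5 85.2] ztop 142.9
side -1 53 x lo/hi [51.9 70.6] y [-54.4 -37.4] ztop 143.1
eef rack [60.1  0.6]
top 1 182 x lo/hi [49.7 67.2] y [39.5 79.4] ztop 144.2
top -1 192 x lo/hi [49.8 67.7] y [-79.4 -37.9] ztop 144.1
eef rack [60.1  0.6]
pinB grip rack frame 301 [[-58.  -23.1]
 [-44.3   1. ]
 [-28.5  25.4]] 0.06897706205330567
```

View pics/side12c.png

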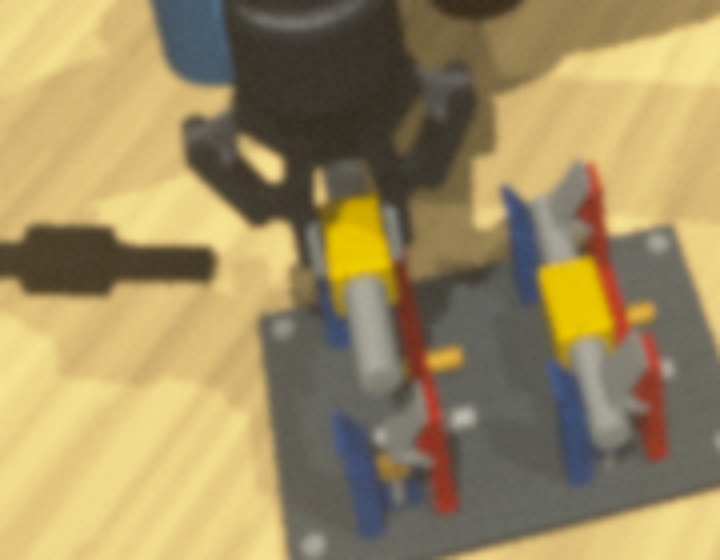

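Call:
move_arm:
  targets: [0.05,0.1,-0.8,0,0.1,0.2,-1.6,0,0.1,0.2,-2.4,0,0.1,0.2,-3.2,0,0.1,0.2,-4,0]

```text
time_s: 21.35
eef_pos: [0.5093, 0.4126, 0.0644]
tcp_rot: [0.0, 0.948, 0.318, -0.001]
wrist_force: [1.3, 0.4, -2.2]
width: 0.328
```

Call:
move_arm:
  targets: [0,0,-0.1,0,0,0,-0.2,0,0,0,-0.3,0,0,0,-0.4,0,0,0,-0.5,0]

```text
time_s: 21.77
eef_pos: [0.5099, 0.4136, 0.0612]
tcp_rot: [-0.0, 0.948, 0.318, 0.0]
wrist_force: [-0.0, -0.1, -0.6]
width: 0.331
```

Call:
move_arm:
  targets: [0,0,-0.08,0,0,0,-0.16,0,0,0,-0.24,0,0,0,-0.32,0,0,0,-0.4,0]

```text
time_s: 22.18
eef_pos: [0.5098, 0.4134, 0.0569]
tcp_rot: [-0.0, 0.948, 0.318, 0.0]
wrist_force: [-0.1, -0.8, -0.5]
width: 0.327
```

Call:
move_arm:
  targets: [0,0,-0.08,0,0,0,-0.16,0,0,0,-0.24,0,0,0,-0.32,0,0,0,-0.4,0]

```text
time_s: 22.6
eef_pos: [0.5113, 0.4146, 0.0541]
tcp_rot: [-0.001, 0.948, 0.318, 0.002]
wrist_force: [3.7, 2.7, 4.5]
width: 0.333
```

Call:
move_arm:
  targets: [0,0,-0.08,0,0,0,-0.16,0,0,0,-0.24,0,0,0,-0.32,0,0,0,-0.4,0]

```text
time_s: 23.02
eef_pos: [0.5121, 0.4153, 0.0507]
tcp_rot: [-0.001, 0.948, 0.318, 0.003]
wrist_force: [4.5, 4.1, 6.2]
width: 0.326
```

Call:
move_arm:
  targets: [0,0,-0.08,0,0,0,-0.16,0,0,0,-0.24,0,0,0,-0.32,0,0,0,-0.4,0]

```text
time_s: 23.43
eef_pos: [0.5118, 0.4151, 0.0483]
tcp_rot: [-0.001, 0.948, 0.318, 0.003]
wrist_force: [0.5, 1.4, 17.5]
width: 0.327
```

Call:
move_arm:
  targets: [0,0,-0.08,0,0,0,-0.16,0,0,0,-0.24,0,0,0,-0.32,0,0,0,-0.4,0]

```text
time_s: 23.85
eef_pos: [0.511, 0.4144, 0.0464]
tcp_rot: [-0.001, 0.948, 0.318, 0.003]
wrist_force: [-3.6, -3.0, 28.9]
width: 0.323
```

Call:
move_arm:
  targets: [0,0,-0.08,0,0,0,-0.16,0,0,0,-0.24,0,0,0,-0.32,0,0,0,-0.4,0]

```text
time_s: 24.27
eef_pos: [0.51, 0.4137, 0.0439]
tcp_rot: [-0.001, 0.948, 0.318, 0.002]
wrist_force: [-7.7, -6.5, 37.8]
width: 0.324
```

Call:
move_arm:
  targets: [0,0,-0.08,0,0,0,-0.16,0,0,0,-0.24,0,0,0,-0.32,0,0,0,-0.4,0]

```text
time_s: 24.68
eef_pos: [0.5086, 0.4126, 0.0338]
tcp_rot: [0.0, 0.948, 0.318, -0.0]
wrist_force: [0.1, 0.3, 2.8]
width: 0.329
```

Call:
move_arm:
  targets: [0,0,-0.08,0,0,0,-0.16,0,0,0,-0.24,0,0,0,-0.32,0,0,0,-0.4,0]

```text
time_s: 25.1
eef_pos: [0.5086, 0.4126, 0.0283]
tcp_rot: [0.0, 0.948, 0.318, -0.001]
wrist_force: [-2.5, -0.4, 4.6]
width: 0.329
```

Call:
move_arm:
  targets: [0,0,-0.06,0,0,0,-0.12,0,0,0,-0.18,0,0,0,-0.24,0,0,0,-0.3,0]

```text
time_s: 25.52
eef_pos: [0.5087, 0.4127, 0.0267]
tcp_rot: [0.0, 0.948, 0.318, -0.001]
wrist_force: [-5.8, -3.0, 13.8]
width: 0.328
```

Call:
move_arm:
  targets: [0,0,0,0,0,0,0,0,0,0,0,0,0,0,0,0,0,0,0,0]

```text
time_s: 25.93
eef_pos: [0.5087, 0.4126, 0.0267]
tcp_rot: [0.0, 0.948, 0.318, -0.001]
wrist_force: [-4.9, -2.1, 10.8]
width: 0.327
```

Call:
move_arm:
  targets: [0,0,0,0,0,0,0,0,0,0,0,0,0,0,0,0,0,0,0,0]

```text
time_s: 26.35
eef_pos: [0.5087, 0.4127, 0.0267]
tcp_rot: [0.0, 0.948, 0.318, -0.001]
wrist_force: [-3.8, -2.9, 10.7]
width: 0.33
```

Call:
move_arm:
  targets: [0,0,0,0,0,0,0,0,0,0,0,0,0,0,0,0,0,0,0,0]

```text
time_s: 26.77
eef_pos: [0.5087, 0.4127, 0.0267]
tcp_rot: [0.0, 0.948, 0.318, -0.001]
wrist_force: [-4.5, -2.1, 12.2]
width: 0.328
```

Call:
move_arm:
  targets: [0,0,0,0,0,0,0,0,0,0,0,0,0,0,0,0,0,0,0,0]

```text
time_s: 27.18
eef_pos: [0.5087, 0.4127, 0.0267]
tcp_rot: [0.0, 0.948, 0.318, -0.001]
wrist_force: [-3.2, -2.9, 10.3]
width: 0.327
```

Call:
move_arm:
  targets: [0,0,0,0,0,0,0,0,0,0,0,0,0,0,0,0,0,0,0,0]

```text
time_s: 27.6
eef_pos: [0.5087, 0.4127, 0.0267]
tcp_rot: [0.0, 0.948, 0.318, -0.001]
wrist_force: [-4.8, -2.4, 10.5]
width: 0.332
```

```bash
python3 - <<'E'
from h import *
im,d=look("side","side13"); s=manip.observe(); e=s["eef_pos"]; print(e,s["wrist_force"],s["width"])
u,v=map(int,proj("side",e))
cv2.imwrite("pics/side13c.png",cv2.resize(im[v-60:v+60,u-60:u+100],None,fx=5,fy=5,interpolation=cv2.INTER_CUBIC))
P=cloud("side",d); H,S,V=hsv3(im); q=(P[...,:2]-RC)@R2(RA)
red=((H<8)|(H>172))&(S>120)&(d>0)&(P[...,2]>.06)&(P[...,2]<.1)&(q[...,1]>.04)
for sg in(1,-1):
    k=red&(q[...,0]*sg>0); print(sg,k.sum(),(q[k]*1000).mean(0).round(1))
E
```

```text
[0.50866086 0.41265186 0.02667898] [-5.36009145 -2.80562666 10.28684332] 0.3257875474820979
1 77 [38.7 71. ]
-1 73 [-64.8  71.4]
```

View pics/side13c.png

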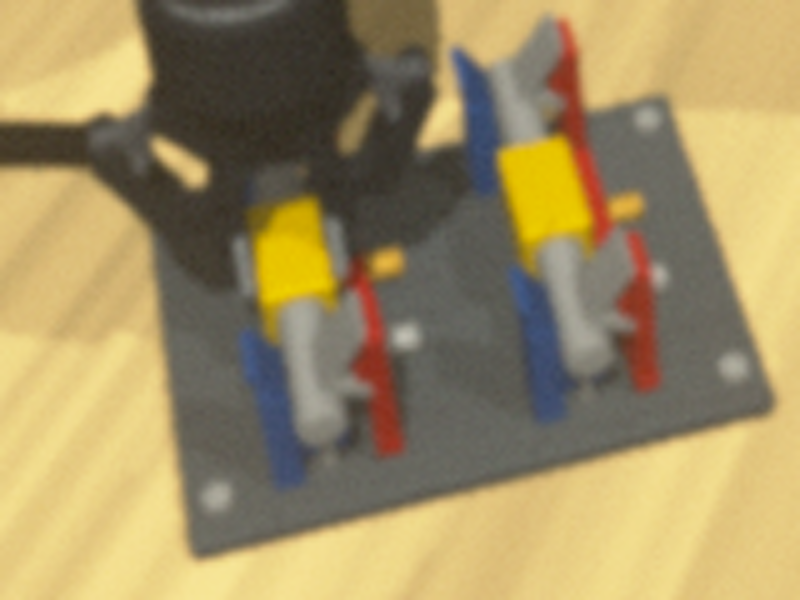

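Call:
move_arm:
  targets: [0,0,0.1,0,0,0,0.1,0,0,0,0.1,0,0,0,0.1,0,0,0,0.1,0]
  gripper: 4.8

```text
time_s: 28.07
eef_pos: [0.5097, 0.4133, 0.0264]
tcp_rot: [0.0, 0.948, 0.318, -0.0]
wrist_force: [0.1, -0.2, -1.0]
width: 0.563
```

Call:
move_arm:
  targets: [0,0,1,0,0,0,3,0,0,0,6,0,0,0,9,0,0,0,11,0]

```text
time_s: 28.48
eef_pos: [0.5105, 0.414, 0.1405]
tcp_rot: [-0.001, 0.948, 0.318, 0.002]
wrist_force: [0.9, 0.8, 0.2]
width: 0.565
```

Call:
move_arm:
  targets: [0.7,-3,0,4,1.4,-6,0,8,2.1,-9,0,12,2.8,-12,0,15,3.5,-15,0,18]
  gripper: 4.2

```text
time_s: 28.9
eef_pos: [0.5449, 0.2621, 0.1378]
tcp_rot: [0.0, 0.886, 0.464, 0.001]
wrist_force: [0.3, 0.2, 1.2]
width: 0.492
```

```bash
python3 - <<'E'
from h import *
im,d=look("side","side14"); s=manip.observe(); e=s["eef_pos"]; print(e,s["wrist_force"],s["width"])
u,v=map(int,proj("side",np.array([.46,.375,.05])))
a=cv2.resize(im[v-60:v+60,u-80:u+80],None,fx=5,fy=5,interpolation=cv2.INTER_CUBIC)
cv2.imwrite("pics/side14c.png",a)
im,d=look("top","top14"); P=cloud("top",d); orange(im,d,P)
H,S,V=hsv3(im); q=(P[...,:2]-RC)@R2(RA)
for c in comps((d>0)&(P[...,2]>.058)&(P[...,2]<.075)&(H>18)&(H<30)&(S>150)&(np.abs(q).max(-1)<.1)):
  print("grip rack frame",c.sum(),np.percentile(q[c]*1000,[2,50,98],axis=0).round(1).tolist(),np.median(P[c][:,2]))
E
```

```text
[0.5458405  0.25619962 0.13774717] [-0.02798701 -4.23290416 -0.05502202] 0.48985340261692056
[408. 129.] 0.0553 (array([ 718.2, -245.4]), array([59.1, 24.7]), 58.0, 'mean', array([ 714.8, -243.7])) 71
[313. 169.] 0.0547 (array([620.8, -11.4]), array([120. ,  14.4]), 180.0, 'mean', array([619.6, -10.5])) 298
[350. 175.] 0.0547 (array([ 604.3, -100.8]), array([59.7, 17.6]), 9.7, 'mean', array([ 604.8, -100.8])) 177
[351. 240.] 0.0548 (array([ 448.3, -101.5]), array([87.8, 16.4]), 1.5, 'mean', array([ 448.4, -101.4])) 258
[314. 234.] 0.0548 (array([459.8, -13.3]), array([60.1, 16.6]), 176.8, 'mean', array([460.2, -12.8])) 175
```

View pics/side14c.png

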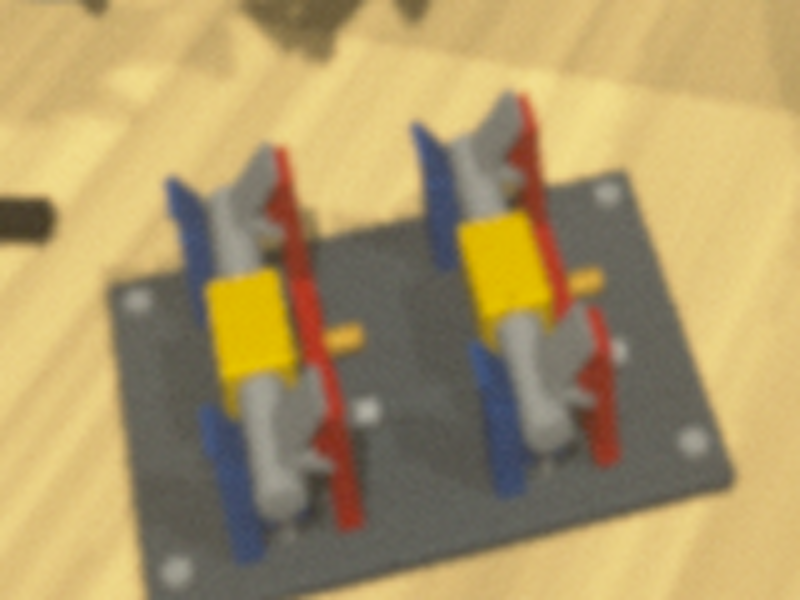

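Call:
move_arm:
  targets: [0.75,-2.8,0,4,1.5,-5.6,0,8,2.25,-8.4,0,12,3,-11.2,0,16,3.75,-14,0,19]

```text
time_s: 29.42
eef_pos: [0.5825, 0.1229, 0.1375]
tcp_rot: [0.0, 0.797, 0.604, 0.001]
wrist_force: [0.3, -0.1, -0.0]
width: 0.494
```

Call:
move_arm:
  targets: [0.75,-2.8,0,4,1.5,-5.6,0,8,2.25,-8.4,-1,11,3,-11.2,-2,14,3.75,-13.4,-3,16]

```text
time_s: 29.83
eef_pos: [0.6205, -0.0121, 0.1074]
tcp_rot: [0.001, 0.706, 0.708, 0.001]
wrist_force: [0.4, 0.9, -0.1]
width: 0.49
```

Call:
move_arm:
  targets: [0,0,-1,0,0,0,-1,0,0,0,-1,0]

```text
time_s: 30.08
eef_pos: [0.619, -0.0098, 0.0965]
tcp_rot: [-0.001, 0.707, 0.708, -0.0]
wrist_force: [0.4, 1.0, -0.3]
width: 0.493
```

```bash
python3 - <<'E'
from h import *
s=manip.observe(); e=s["eef_pos"]; print(e,s["wrist_force"],s["width"],np.degrees(2*np.arctan2(s["tcp_rot"][2],s["tcp_rot"][1])))
im,d=look("side","side15"); 
u,v=map(int,proj("side",e))
cv2.imwrite("pics/side15c.png",cv2.resize(im[v-60:v+60,u-80:u+80],None,fx=5,fy=5,interpolation=cv2.INTER_CUBIC))
E
```

```text
[ 0.61896473 -0.00983148  0.09650316] [ 0.42663319  0.96853191 -0.3465422 ] 0.4934598272077364 90.08248138799419
```

View pics/side15c.png

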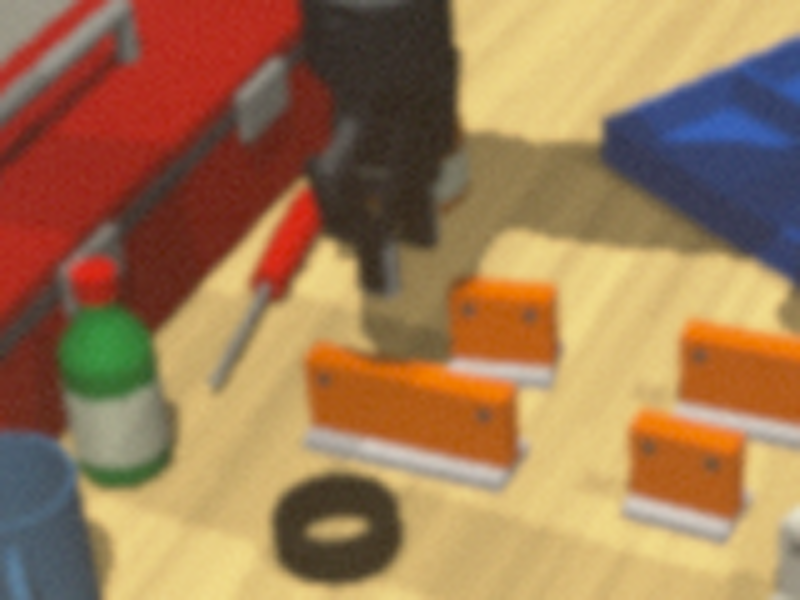

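Call:
move_arm:
  targets: [0.1,-0.1,-2.5,0,0.1,-0.1,-5,0,0.1,-0.1,-7,0,0.1,-0.1,-8.5,0,0.1,-0.1,-9.5,0]

```text
time_s: 30.55
eef_pos: [0.6198, -0.0101, 0.001]
tcp_rot: [-0.001, 0.706, 0.708, -0.0]
wrist_force: [0.3, 0.5, 0.3]
width: 0.492
```

Call:
move_arm:
  targets: [0,0,0,0,0,0,0,0,0,0,0,0]

```text
time_s: 30.8
eef_pos: [0.6218, -0.0112, 0.0032]
tcp_rot: [0.001, 0.706, 0.708, 0.001]
wrist_force: [0.6, -0.3, -0.3]
width: 0.492
```

Call:
move_arm:
  targets: [0,0,0,0,0,0,0,0,0,0,0,0,0,0,0,0,0,0,0,0]
  gripper: 0.3
  grip_force: 70

```text
time_s: 31.22
eef_pos: [0.6218, -0.0117, 0.0032]
tcp_rot: [0.001, 0.707, 0.708, 0.001]
wrist_force: [0.3, 0.9, 6.5]
width: 0.196
```

```bash
python3 - <<'E'
from h import *
s=manip.observe(); e=s["eef_pos"]; print(e,s["wrist_force"],s["width"],np.degrees(2*np.arctan2(s["tcp_rot"][2],s["tcp_rot"][1])))
im,d=look("side","side16"); 
u,v=map(int,proj("side",e))
cv2.imwrite("pics/side16c.png",cv2.resize(im[v-60:v+60,u-80:u+80],None,fx=5,fy=5,interpolation=cv2.INTER_CUBIC))
E
```

```text
[ 0.62179951 -0.01166015  0.00323629] [0.32168219 0.87168264 6.5189628 ] 0.19595695344751002 90.08924454558155
```

View pics/side16c.png

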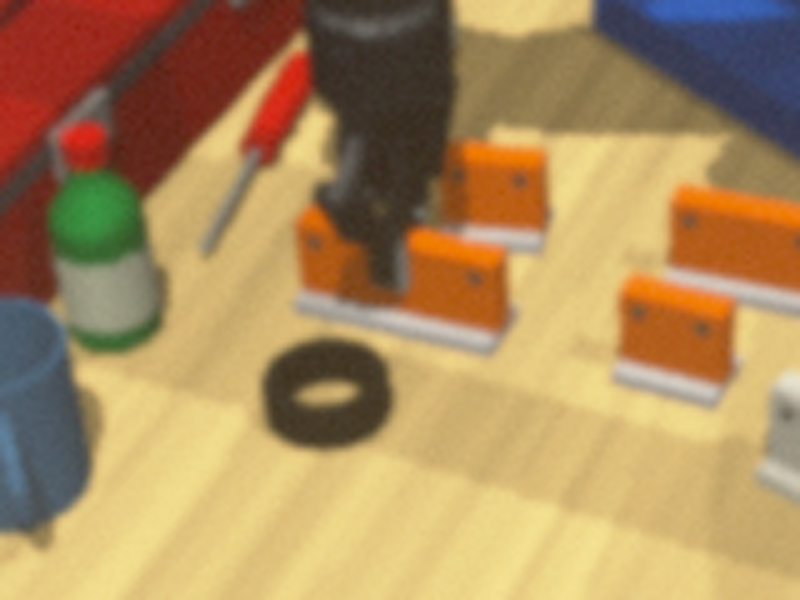

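Call:
move_arm:
  targets: [0,0,1,0,0,0,3,0,0,0,6,0,0,0,8,0,0,0,9,0]

```text
time_s: 31.68
eef_pos: [0.622, -0.0119, 0.095]
tcp_rot: [0.001, 0.707, 0.708, 0.001]
wrist_force: [1.1, 0.8, -1.6]
width: 0.197
```

Call:
move_arm:
  targets: [-1.4,-2.6,0,-2,-2.8,-5.2,0,-4,-4.2,-7.8,0,-6,-5.6,-10.4,0,-8,-7,-13,0,-10]

```text
time_s: 32.1
eef_pos: [0.5488, -0.1426, 0.0912]
tcp_rot: [-0.001, 0.766, 0.643, -0.001]
wrist_force: [0.5, 0.1, -2.1]
width: 0.199
```

Call:
move_arm:
  targets: [-1.4,-2.6,0,-2,-2.8,-5.2,0,-4,-4.2,-7.8,0,-6,-5.6,-10.4,0,-8,-7,-13,0,-10]

```text
time_s: 32.52
eef_pos: [0.4788, -0.2725, 0.0912]
tcp_rot: [-0.001, 0.819, 0.573, -0.0]
wrist_force: [0.3, 0.2, -1.9]
width: 0.197
```

Call:
move_arm:
  targets: [-1.4,-2.6,0,-2,-2.8,-5.2,0,-4,-4.2,-7.8,0,-6,-5.6,-10.4,0,-8,-6.7,-12.7,0,-9.7]

```text
time_s: 32.93
eef_pos: [0.4115, -0.3997, 0.0911]
tcp_rot: [-0.001, 0.865, 0.502, -0.001]
wrist_force: [0.6, 0.8, -2.0]
width: 0.202
```

Call:
move_arm:
  targets: [0,0,0,0,0,0,0,0,0,0,0,0]

```text
time_s: 33.18
eef_pos: [0.413, -0.398, 0.0912]
tcp_rot: [-0.001, 0.864, 0.503, 0.0]
wrist_force: [0.3, 0.6, -2.0]
width: 0.199
```

```bash
python3 - <<'E'
from h import *
s=manip.observe(); e=s["eef_pos"]; print(e,s["wrist_force"],s["width"],np.degrees(2*np.arctan2(s["tcp_rot"][2],s["tcp_rot"][1])))
for n in("top","side"):
    im,d=look(n,n+"17"); P=cloud(n,d); orange(im,d,P)
    u,v=map(int,proj(n,e))
    cv2.imwrite(f"pics/{n}17c.png",cv2.resize(im[max(0,v-70):v+70,u-90:u+90],None,fx=4,fy=4,interpolation=cv2.INTER_CUBIC))
E
```

```text
[ 0.41298237 -0.39795905  0.09119465] [ 0.31631166  0.55761869 -1.95835133] 0.19939701863516293 60.381193309786845
[407. 129.] 0.0543 (array([ 718.5, -242.1]), array([57. , 23.8]), 52.1, 'mean', array([ 716.2, -240.4])) 67
[350. 175.] 0.0545 (array([ 604.5, -101.5]), array([60.3, 17.6]), 11.8, 'mean', array([ 604.4, -101.1])) 175
[351. 239.] 0.0547 (array([ 448.3, -101.6]), array([88. , 16.7]), 1.1, 'mean', array([ 447.8, -101.6])) 257
[314. 235.] 0.0549 (array([459.8, -13.3]), array([60.3, 16.8]), 176.8, 'mean', array([459.7, -13. ])) 179
[483. 267.] 0.1427 (array([ 383.8, -381.2]), array([54.1, 18.4]), 150.4, 'mean', array([ 383.8, -380.7])) 208
[387. 154.] 0.1403 (array([ 410.4, -393. ]), array([123.4,  25.2]), 150.0, 'mean', array([ 390.2, -377.8])) 92
[235. 192.] 0.0695 (array([ 800. , -100.9]), array([350.2,  42.5]), 99.6, 'mean', array([ 805.8, -114.2])) 114
[274. 180.] 0.0535 (array([ 724.7, -231.6]), array([50.6, 23.6]), 20.0, 'mean', array([ 721. , -229.9])) 44
[291. 215.] 0.0524 (array([603.3, -97.3]), array([58.9, 24.4]), 4.7, 'mean', array([602.8, -95.7])) 103
[188. 231.] 0.0692 (array([811.4,  70.3]), array([75.5, 19.3]), 75.1, 'mean', array([811.2,  72.1])) 64
[343. 226.] 0.0525 (array([447.6, -97.5]), array([87.6, 25.7]), 1.2, 'mean', array([447.1, -96.3])) 157
[328. 244.] 0.0526 (array([459.1,  -7.9]), array([60.5, 19.5]), 174.5, 'mean', array([458.6,  -6.9])) 113
[242. 342.] 0.0748 (array([520.4, 358.8]), array([9.5, 5.5]), 73.0, 'mean', array([520.4, 360.3])) 24
[291. 335.] 0.0459 (array([437.1, 298.4]), array([5.1, 3.7]), 20.6, 'mean', array([436.9, 298.1])) 13
[302. 367.] 0.0742 (array([363.7, 395.9]), array([5.9, 3.9]), 31.3, 'mean', array([363.8, 395.8])) 17
[250. 379.] 0.077 (array([446.3, 458.4]), array([6.2, 3. ]), 45.5, 'mean', array([446.1, 458.3])) 16
```

View pics/top17c.png

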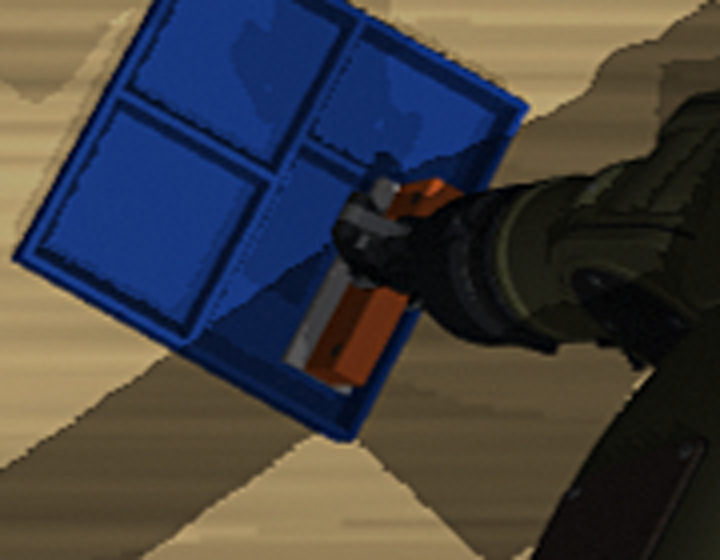

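View pics/side17c.png

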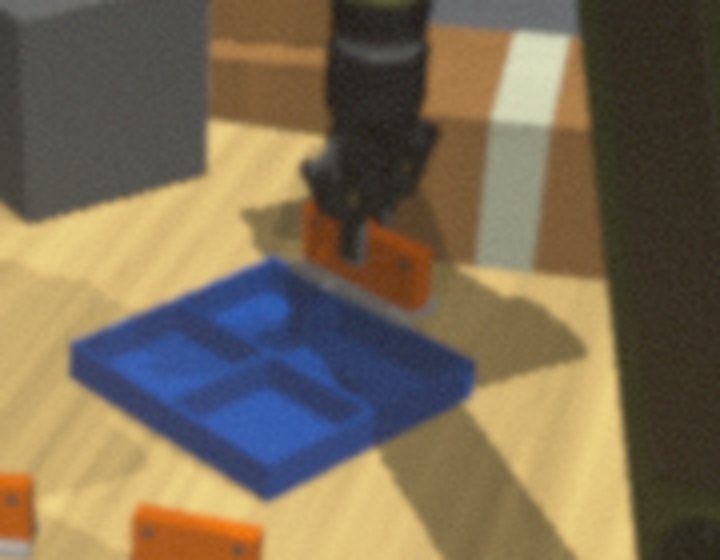

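Call:
move_arm:
  targets: [0.1,-0.1,-2,0,0.1,-0.1,-4,0,0.1,-0.1,-5.5,0,0.1,-0.1,-6.6,0,0.1,-0.1,-7.4,0]

```text
time_s: 33.7
eef_pos: [0.4144, -0.3979, 0.0165]
tcp_rot: [-0.001, 0.864, 0.504, -0.0]
wrist_force: [-0.1, 0.4, -1.6]
width: 0.197
```

Call:
move_arm:
  targets: [0,0,-0.3,0,0,0,-0.6,0,0,0,-0.9,0,0,0,-1.1,0,0,0,-1.1,0]

```text
time_s: 34.12
eef_pos: [0.415, -0.4001, 0.0074]
tcp_rot: [0.001, 0.864, 0.503, 0.0]
wrist_force: [0.3, 0.3, -2.0]
width: 0.201
```

Call:
move_arm:
  targets: [0,0,0,0,0,0,0,0]

```text
time_s: 34.28
eef_pos: [0.4149, -0.4001, 0.0073]
tcp_rot: [0.0, 0.864, 0.503, 0.0]
wrist_force: [-0.2, 0.5, -1.2]
width: 0.198
```

Call:
move_arm:
  targets: [0,0,-0.05,0,0,0,-0.1,0,0,0,-0.15,0]

```text
time_s: 34.53
eef_pos: [0.4149, -0.4001, 0.0072]
tcp_rot: [0.001, 0.864, 0.503, 0.0]
wrist_force: [-3.1, 4.7, 14.3]
width: 0.198
```

Call:
move_arm:
  targets: [0,0,0,0,0,0,0,0,0,0,0,0,0,0,0,0]
  gripper: 3.4

```text
time_s: 34.87
eef_pos: [0.4145, -0.3998, 0.0052]
tcp_rot: [-0.0, 0.864, 0.503, -0.0]
wrist_force: [-0.3, -0.6, -0.4]
width: 0.4
```

Call:
move_arm:
  targets: [0,0,0.7,0,0,0,2,0,0,0,5,0,0,0,8,0,0,0,10,0]

```text
time_s: 35.28
eef_pos: [0.4152, -0.4004, 0.1082]
tcp_rot: [0.001, 0.864, 0.503, 0.0]
wrist_force: [1.2, -1.4, 0.8]
width: 0.404
```

```bash
python3 - <<'E'
from h import *
s=manip.observe(); e=s["eef_pos"]; print(e,s["wrist_force"],s["width"],np.degrees(2*np.arctan2(s["tcp_rot"][2],s["tcp_rot"][1])))
im,d=look("top","top18"); P=cloud("top",d); orange(im,d,P)
im,d=look("side","side18"); 
u,v=map(int,proj("side",e))
cv2.imwrite("pics/side18c.png",cv2.resize(im[max(0,v-50):v+90,u-90:u+90],None,fx=4,fy=4,interpolation=cv2.INTER_CUBIC))
E
```

```text
[ 0.41522043 -0.40044238  0.10815034] [ 1.2021249  -1.43586242  0.82848654] 0.4038636988154496 60.38892219624901
[407. 129.] 0.0547 (array([ 718. , -241.8]), array([57., 25.]), 52.3, 'mean', array([ 715.7, -241.1])) 58
[350. 175.] 0.0547 (array([ 604.2, -101. ]), array([59.5, 16.8]), 11.4, 'mean', array([ 604.1, -101. ])) 172
[350. 239.] 0.0548 (array([ 448.4, -101.3]), array([88.4, 17. ]), 1.6, 'mean', array([ 448.3, -101.5])) 258
[314. 235.] 0.0549 (array([459.9, -13.2]), array([59.8, 16.9]), 177.0, 'mean', array([459.5, -13.2])) 172
[472. 263.] 0.0583 (array([ 396.1, -387.8]), array([76.4, 18. ]), 149.8, 'mean', array([ 394.2, -386.6])) 222
```

View pics/side18c.png

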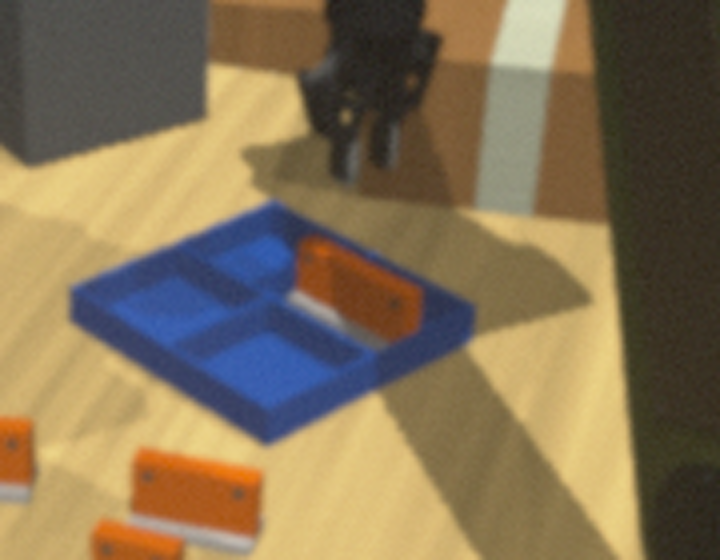

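Call:
move_arm:
  targets: [0.3,3,0,3,0.7,6,0,6,1,9,0,9,1.4,12,0,12,1.7,15,0,15.5]
  gripper: 4.2

```text
time_s: 35.8
eef_pos: [0.431, -0.2482, 0.1047]
tcp_rot: [-0.001, 0.788, 0.616, -0.0]
wrist_force: [1.2, 0.2, -0.2]
width: 0.494
```

Call:
move_arm:
  targets: [0.3,3,0,3,0.7,6,0,6,1,9,0,9,1.4,12,0,12,1.7,14.8,0,15.6]

```text
time_s: 36.22
eef_pos: [0.4479, -0.1, 0.1048]
tcp_rot: [-0.001, 0.697, 0.717, -0.0]
wrist_force: [1.0, 0.3, 0.9]
width: 0.493
```

Call:
move_arm:
  targets: [0,0,-1,0,0,0,-1,0,0,0,-1,0]

```text
time_s: 36.47
eef_pos: [0.4476, -0.1014, 0.0946]
tcp_rot: [-0.001, 0.698, 0.716, -0.001]
wrist_force: [-0.8, 1.3, 0.6]
width: 0.489
```

```bash
python3 - <<'E'
from h import *
s=manip.observe(); e=s["eef_pos"]; print(e,s["wrist_force"],s["width"],np.degrees(2*np.arctan2(s["tcp_rot"][2],s["tcp_rot"][1])))
im,d=look("side","side19"); P=cloud("side",d); orange(im,d,P)
u,v=map(int,proj("side",e))
cv2.imwrite("pics/side19c.png",cv2.resize(im[max(0,v-50):v+70,u-80:u+80],None,fx=5,fy=5,interpolation=cv2.INTER_CUBIC))
E
```

```text
[ 0.44755231 -0.10139721  0.09462449] [-0.82200187  1.29059562  0.6386505 ] 0.488637397451113 91.51842613885981
[235. 192.] 0.0685 (array([ 801.2, -101.5]), array([354. ,  41.1]), 99.9, 'mean', array([ 805., -109.])) 119
[383. 176.] 0.0562 (array([ 414.9, -392.3]), array([121. ,  22.8]), 150.7, 'mean', array([ 413.2, -391.3])) 127
[273. 180.] 0.053 (array([ 723.1, -231.6]), array([50. , 19.2]), 26.8, 'mean', array([ 722.3, -230.5])) 39
[291. 216.] 0.0524 (array([602.6, -94.7]), array([58.1, 22.5]), 16.1, 'mean', array([602.6, -94.8])) 98
[183. 232.] 0.0681 (array([824.7,  83. ]), array([94. , 44.8]), 48.4, 'mean', array([817.9,  77.5])) 80
[343. 226.] 0.0522 (array([447.5, -98.1]), array([88.5, 25.4]), 1.1, 'mean', array([447.7, -96.6])) 168
[328. 244.] 0.0529 (array([458.8,  -9.6]), array([59. , 22.6]), 175.8, 'mean', array([457.7,  -7.3])) 114
[290. 330.] 0.0768 (array([438.9, 297.4]), array([7.1, 6.5]), 32.8, 'mean', array([437.8, 297.7])) 17
[242. 341.] 0.074 (array([522.4, 360.4]), array([9.3, 6.3]), 23.0, 'mean', array([520.6, 360.2])) 22
[302. 367.] 0.0769 (array([364. , 395.2]), array([6.7, 3.6]), 52.2, 'mean', array([363.6, 395.1])) 15
[250. 380.] 0.0831 (array([445.8, 458.3]), array([6.1, 3.4]), 76.8, 'mean', array([446. , 457.6])) 12
```

View pics/side19c.png

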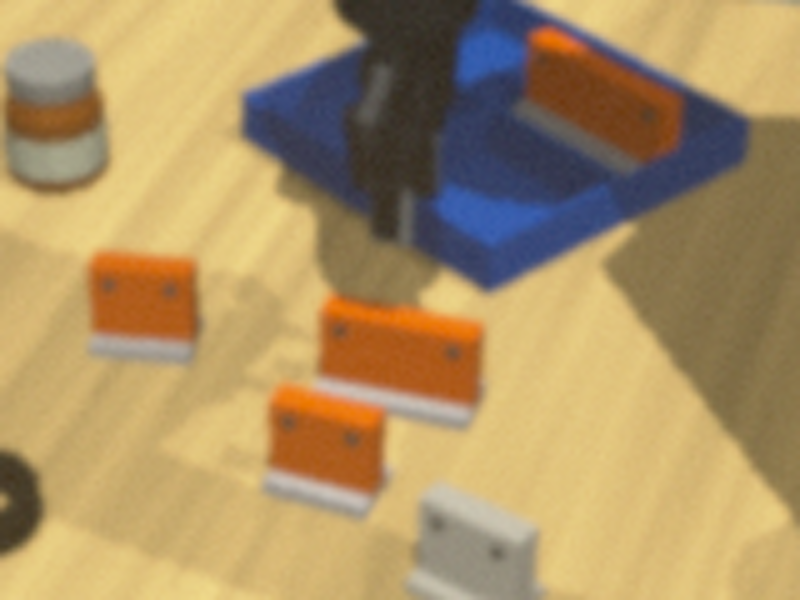

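Call:
move_arm:
  targets: [0,0,-2.5,0,0,0,-5,0,0,0,-7,0,0,0,-8.3,0,0,0,-9.3,0]

```text
time_s: 36.93
eef_pos: [0.4476, -0.1027, 0.0011]
tcp_rot: [-0.001, 0.699, 0.715, -0.001]
wrist_force: [0.8, 0.5, -0.1]
width: 0.493
```

Call:
move_arm:
  targets: [0,0,0,0,0,0,0,0]

```text
time_s: 37.1
eef_pos: [0.4481, -0.1025, 0.0021]
tcp_rot: [-0.0, 0.698, 0.716, -0.0]
wrist_force: [1.4, -0.2, -0.4]
width: 0.491
```

Call:
move_arm:
  targets: [0,0,0,0,0,0,0,0,0,0,0,0,0,0,0,0,0,0,0,0]
  gripper: 0.3

```text
time_s: 37.52
eef_pos: [0.4496, -0.1022, 0.0033]
tcp_rot: [0.001, 0.698, 0.716, 0.0]
wrist_force: [-1.3, -0.2, 6.9]
width: 0.197
```

Call:
move_arm:
  targets: [0,0,1,0,0,0,3,0,0,0,6,0,0,0,8,0,0,0,9,0]

```text
time_s: 37.93
eef_pos: [0.4499, -0.1019, 0.0948]
tcp_rot: [0.001, 0.698, 0.716, 0.001]
wrist_force: [0.8, 0.2, -0.7]
width: 0.198
```

Call:
move_arm:
  targets: [0.2,-3,0,-6,0.3,-6,0,-12,0.4,-9,0,-18,0.5,-12,0,-24,0.6,-15,0,-28]

```text
time_s: 38.35
eef_pos: [0.4541, -0.2527, 0.0922]
tcp_rot: [-0.0, 0.851, 0.524, -0.0]
wrist_force: [-0.0, -0.5, -1.1]
width: 0.2
```

Call:
move_arm:
  targets: [0.1,-2,0,-2,0.1,-4.3,0,-3,0.1,-4.3,0,-3,0.1,-4.3,0,-3,0.1,-4.3,0,-3]

```text
time_s: 38.77
eef_pos: [0.4549, -0.294, 0.0919]
tcp_rot: [-0.001, 0.864, 0.504, -0.0]
wrist_force: [-0.3, 0.9, -0.3]
width: 0.198
```

```bash
python3 - <<'E'
from h import *
s=manip.observe(); e=s["eef_pos"]; print(e,s["wrist_force"],s["width"],np.degrees(2*np.arctan2(s["tcp_rot"][2],s["tcp_rot"][1])))
for n in("top","side"):
    im,d=look(n,n+"20"); P=cloud(n,d); orange(im,d,P)
    u,v=map(int,proj(n,e))
    cv2.imwrite(f"pics/{n}20c.png",cv2.resize(im[max(0,v-70):v+70,u-90:u+90],None,fx=4,fy=4,interpolation=cv2.INTER_CUBIC))
E
```

```text
[ 0.45487984 -0.29397167  0.09188985] [-0.34720112  0.93876462 -0.30929784] 0.1984964812329937 60.497557865290204
[407. 129.] 0.0547 (array([ 718.1, -242.7]), array([56.2, 23.1]), 53.4, 'mean', array([ 714.9, -242.1])) 65
[350. 175.] 0.0545 (array([ 604.5, -101. ]), array([60., 17.]), 11.4, 'mean', array([ 604.6, -100.9])) 175
[314. 235.] 0.0548 (array([459.8, -13.3]), array([59.7, 16.7]), 177.0, 'mean', array([459.8, -13.1])) 175
[435. 244.] 0.143 (array([ 435.3, -275.2]), array([37.2, 29.9]), 149.4, 'mean', array([ 432.6, -279.9])) 146
[471. 262.] 0.058 (array([ 413.4, -370.1]), array([87.5, 55.1]), 147.2, 'mean', array([ 399.1, -384.8])) 151
[377. 173.] 0.1407 (array([ 442.5, -286.2]), array([71.9, 27.4]), 149.3, 'mean', array([ 432.2, -276.3])) 85
[235. 192.] 0.0683 (array([ 801.8, -105. ]), array([355.9,  41.5]), 99.6, 'mean', array([ 804.9, -105.3])) 124
[274. 180.] 0.0544 (array([ 722.6, -233.4]), array([50.3, 19.6]), 33.9, 'mean', array([ 722.1, -231.6])) 31
[291. 215.] 0.0528 (array([603.4, -97.9]), array([60.4, 21.5]), 7.8, 'mean', array([602.4, -96.4])) 97
[189. 230.] 0.072 (array([819.1,  79.1]), array([89.1, 41.2]), 55.9, 'mean', array([818.1,  79.3])) 62
[328. 244.] 0.0522 (array([458.9,  -8.4]), array([58.3, 22. ]), 1.0, 'mean', array([458.3,  -7.1])) 111
[290. 330.] 0.0758 (array([438.4, 297.2]), array([7.9, 6.9]), 133.2, 'mean', array([437.7, 297.8])) 18
[242. 341.] 0.0784 (array([522. , 355.8]), array([13.8,  8.9]), 90.3, 'mean', array([521.4, 358.7])) 22
[302. 367.] 0.0743 (array([363.9, 396.8]), array([8.3, 3.6]), 53.7, 'mean', array([363.5, 395.5])) 16
[250. 379.] 0.078 (array([446.3, 457.8]), array([6. , 3.3]), 46.9, 'mean', array([446.3, 457.5])) 16
```

View pics/side20c.png

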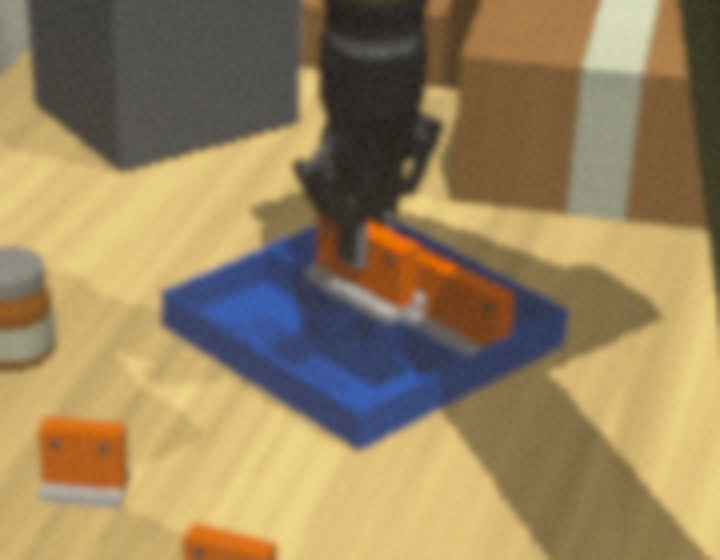

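Call:
move_arm:
  targets: [0.1,0,-2,0,0.1,0,-4,0,0.1,0,-5.5,0,0.1,0,-6.6,0,0.1,0,-7.4,0]

```text
time_s: 39.28
eef_pos: [0.4558, -0.2931, 0.0171]
tcp_rot: [-0.001, 0.863, 0.504, -0.0]
wrist_force: [0.3, 0.4, -1.1]
width: 0.201
```

Call:
move_arm:
  targets: [0,0,-0.3,0,0,0,-0.6,0,0,0,-0.9,0,0,0,-1.1,0,0,0,-1.1,0]

```text
time_s: 39.7
eef_pos: [0.4569, -0.2949, 0.0075]
tcp_rot: [0.0, 0.864, 0.504, 0.0]
wrist_force: [0.3, 0.2, -1.8]
width: 0.199
```

Call:
move_arm:
  targets: [0,0,-0.05,0,0,0,-0.1,0,0,0,-0.15,0]

```text
time_s: 39.95
eef_pos: [0.4569, -0.295, 0.0073]
tcp_rot: [0.001, 0.864, 0.504, 0.0]
wrist_force: [-2.7, 3.2, 12.1]
width: 0.198
```

Call:
move_arm:
  targets: [0,0,0,0,0,0,0,0,0,0,0,0,0,0,0,0]
  gripper: 3.4

```text
time_s: 40.28
eef_pos: [0.4566, -0.2949, 0.0058]
tcp_rot: [0.0, 0.864, 0.504, 0.0]
wrist_force: [-0.1, -0.3, 0.0]
width: 0.397
```

Call:
move_arm:
  targets: [0,0,0.7,0,0,0,2,0,0,0,5,0,0,0,8,0,0,0,10,0]

```text
time_s: 40.7
eef_pos: [0.4573, -0.2953, 0.1086]
tcp_rot: [0.001, 0.864, 0.504, 0.001]
wrist_force: [0.6, -0.3, 0.7]
width: 0.398
```

Call:
move_arm:
  targets: [1.5,2,0,4,3,4,0,8,4.5,6,0,12,6,8,0,16,7.5,10,0,20]
  gripper: 4.2

```text
time_s: 41.12
eef_pos: [0.5321, -0.1939, 0.1064]
tcp_rot: [0.0, 0.762, 0.647, 0.0]
wrist_force: [0.0, -0.4, -0.3]
width: 0.494
```

Call:
move_arm:
  targets: [1.5,2,0,4,3,4,0,8,4.5,6,0,12,6,8,-0.5,17,7.2,9.4,-1,20.6]

```text
time_s: 41.53
eef_pos: [0.605, -0.099, 0.0965]
tcp_rot: [0.001, 0.633, 0.774, 0.001]
wrist_force: [-0.2, -0.3, 0.0]
width: 0.495
```

Call:
move_arm:
  targets: [0,0,0,0,0,0,0,0,0,0,0,0]

```text
time_s: 41.78
eef_pos: [0.6029, -0.1012, 0.0959]
tcp_rot: [-0.0, 0.636, 0.772, -0.0]
wrist_force: [-0.2, 0.8, 0.4]
width: 0.49
```

```bash
python3 - <<'E'
from h import *
s=manip.observe(); e=s["eef_pos"]; print(e,s["wrist_force"],s["width"],np.degrees(2*np.arctan2(s["tcp_rot"][2],s["tcp_rot"][1])))
im,d=look("top","top21"); P=cloud("top",d); orange(im,d,P)
im,d=look("side","side21")
cv2.imwrite(f"pics/side21c.png",cv2.resize(im[130:330,230:430],None,fx=3,fy=3,interpolation=cv2.INTER_CUBIC))
E
```

```text
[ 0.60293616 -0.10115226  0.09594882] [-0.17928896  0.78025487  0.35271323] 0.490001641991405 101.03094452644517
[439. 226.] 0.0596 (array([ 438.8, -226.2]), array([217. ,  34.9]), 115.9, 'mean', array([ 477.5, -299.7])) 82
[314. 234.] 0.0548 (array([459.9, -13.2]), array([60.1, 16.7]), 176.7, 'mean', array([460.1, -12.8])) 176
[476. 254.] 0.0585 (array([ 415.1, -398.4]), array([119.6,  18.5]), 150.9, 'mean', array([ 414.3, -398.1])) 354
```

View pics/side21c.png

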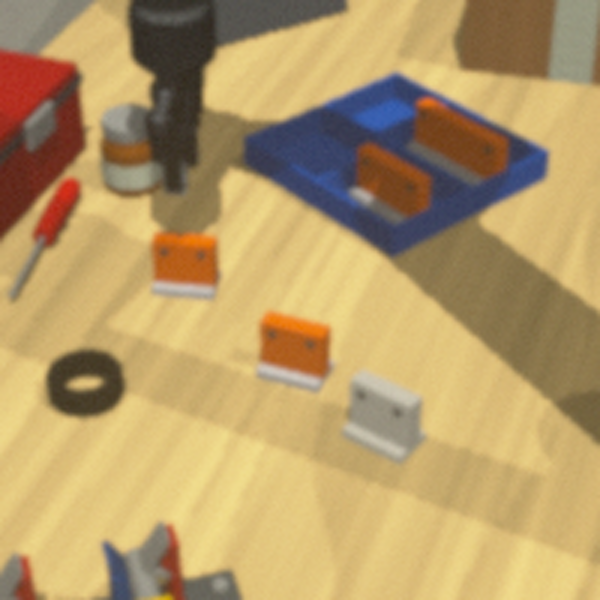

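Call:
move_arm:
  targets: [0.1,0,-2.5,0,0.1,0,-5,0,0.1,0,-7,0,0.1,0,-8.3,0,0.1,0,-9.3,0]

```text
time_s: 42.3
eef_pos: [0.6029, -0.1016, 0.0015]
tcp_rot: [-0.001, 0.636, 0.772, -0.001]
wrist_force: [-0.1, -0.2, -0.0]
width: 0.487
```

Call:
move_arm:
  targets: [0,0,0,0,0,0,0,0]

```text
time_s: 42.47
eef_pos: [0.6041, -0.1013, 0.0029]
tcp_rot: [-0.0, 0.636, 0.772, -0.0]
wrist_force: [0.6, -0.9, 0.1]
width: 0.492
```

Call:
move_arm:
  targets: [0,0,0,0,0,0,0,0,0,0,0,0,0,0,0,0,0,0,0,0]
  gripper: 0.3

```text
time_s: 42.88
eef_pos: [0.6059, -0.101, 0.0043]
tcp_rot: [0.001, 0.635, 0.772, 0.001]
wrist_force: [-0.9, 0.2, 5.6]
width: 0.198
```

Call:
move_arm:
  targets: [0,0,1,0,0,0,3,0,0,0,6,0,0,0,8,0,0,0,9,0]

```text
time_s: 43.3
eef_pos: [0.6061, -0.1009, 0.0962]
tcp_rot: [0.002, 0.635, 0.772, 0.001]
wrist_force: [0.9, -0.1, -1.8]
width: 0.201
```

Call:
move_arm:
  targets: [-0.7,-2.5,0,-3,-1.4,-5,0,-6,-2.1,-7.5,0,-9,-2.8,-10,0,-12,-3.5,-12.5,0,-15]

```text
time_s: 43.72
eef_pos: [0.5685, -0.2264, 0.0923]
tcp_rot: [-0.001, 0.732, 0.682, -0.0]
wrist_force: [0.2, 0.6, -0.5]
width: 0.202
```

Call:
move_arm:
  targets: [-0.7,-2.5,0,-3,-1.4,-5,0,-6,-2.1,-7.5,0,-9,-2.8,-10,0,-12,-3.5,-12.5,0,-15]

```text
time_s: 44.13
eef_pos: [0.5334, -0.3514, 0.0922]
tcp_rot: [-0.001, 0.814, 0.58, -0.0]
wrist_force: [0.7, 0.9, -1.5]
width: 0.198
```

Call:
move_arm:
  targets: [-0.7,-2.5,0,-3,-1.4,-5,0,-6,-2.1,-7.5,0,-8,-2.8,-10,0,-9.5,-3.3,-12.4,0,-10.6]

```text
time_s: 44.55
eef_pos: [0.5002, -0.4755, 0.0921]
tcp_rot: [-0.001, 0.864, 0.503, -0.0]
wrist_force: [0.3, -0.2, -0.9]
width: 0.193
```

Call:
move_arm:
  targets: [0,0,0,0,0,0,0,0,0,0,0,0]

```text
time_s: 44.8
eef_pos: [0.501, -0.4739, 0.0921]
tcp_rot: [-0.001, 0.864, 0.504, -0.0]
wrist_force: [0.0, 0.3, -0.7]
width: 0.199
```

```bash
python3 - <<'E'
from h import *
s=manip.observe(); e=s["eef_pos"]; print(e,s["wrist_force"],s["width"],np.degrees(2*np.arctan2(s["tcp_rot"][2],s["tcp_rot"][1])), "tote frame",((e[:2]-TOTE)@R2(TA)*1000).round(1))
for n in("top","side"):
    im,d=look(n,n+"22"); P=cloud(n,d); 
    if n=="top": orange(im,d,P)
    u,v=map(int,proj(n,e))
    cv2.imwrite(f"pics/{n}22c.png",cv2.resize(im[max(0,v-70):v+70,u-90:u+90],None,fx=4,fy=4,interpolation=cv2.INTER_CUBIC))
E
```

```text
[ 0.50104722 -0.47386137  0.09205882] [ 0.00725766  0.29226867 -0.65153561] 0.1994705709360239 60.49471497964882 tote frame [ 70.9 -78. ]
[407. 129.] 0.055 (array([ 718.3, -242.2]), array([57. , 24.4]), 52.8, 'mean', array([ 714.8, -241.7])) 63
[517. 220.] 0.1423 (array([ 486.4, -464.9]), array([27.8, 20.4]), 158.6, 'mean', array([ 486.6, -464.7])) 108
[431. 236.] 0.0584 (array([ 457.1, -294.4]), array([89.7, 17.5]), 150.2, 'mean', array([ 457.3, -294.3])) 281
[314. 235.] 0.0548 (array([460. , -13.3]), array([60. , 16.8]), 176.9, 'mean', array([459.2, -13. ])) 173
[477. 253.] 0.0584 (array([ 414.9, -398.7]), array([119.9,  17.5]), 150.2, 'mean', array([ 417.4, -400. ])) 328
```

View pics/side22c.png

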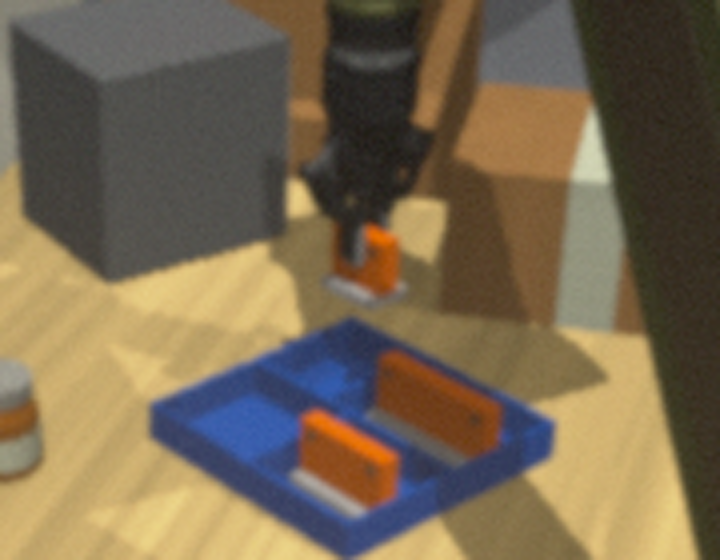

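View pics/top22c.png

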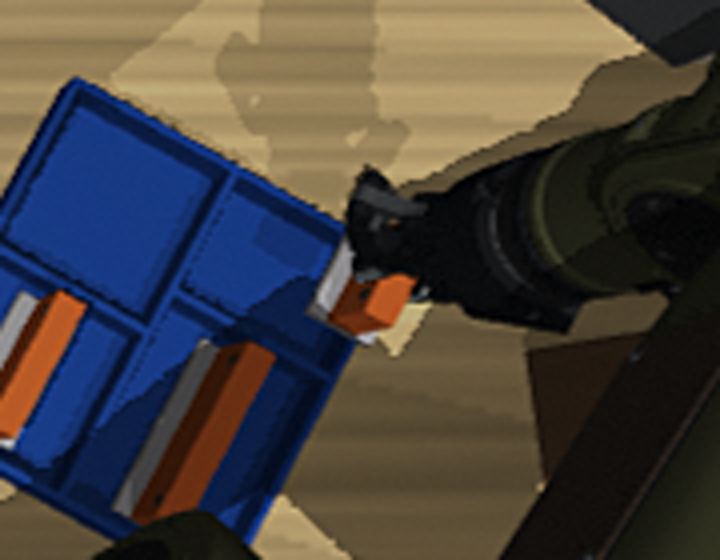

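Call:
move_arm:
  targets: [0.2,-0.1,-2,0,0.2,-0.1,-4,0,0.2,-0.1,-5.5,0,0.2,-0.1,-6.6,0,0.2,-0.1,-7.4,0]

```text
time_s: 45.32
eef_pos: [0.5033, -0.4742, 0.0175]
tcp_rot: [-0.001, 0.864, 0.504, -0.0]
wrist_force: [-0.6, -0.6, -0.9]
width: 0.201
```

Call:
move_arm:
  targets: [0,0,-0.3,0,0,0,-0.6,0,0,0,-0.9,0,0,0,-1,0,0,0,-1,0]

```text
time_s: 45.73
eef_pos: [0.5037, -0.476, 0.0092]
tcp_rot: [0.0, 0.864, 0.504, 0.0]
wrist_force: [-0.7, 0.4, -0.5]
width: 0.194
```

Call:
move_arm:
  targets: [0,0,-0.05,0,0,0,-0.1,0,0,0,-0.15,0]

```text
time_s: 45.98
eef_pos: [0.5038, -0.4761, 0.0084]
tcp_rot: [0.001, 0.864, 0.504, 0.0]
wrist_force: [-1.8, 2.4, 6.1]
width: 0.199
```

```bash
python3 - <<'E'
from h import *
s=manip.observe(); e=s["eef_pos"]; print(e,s["wrist_force"],s["width"], "tote frame",((e[:2]-TOTE)@R2(TA)*1000).round(1))
im,d=look("side","side23"); u,v=map(int,proj("side",e))
cv2.imwrite(f"pics/side23c.png",cv2.resize(im[max(0,v-50):v+50,u-60:u+60],None,fx=6,fy=6,interpolation=cv2.INTER_CUBIC))
E
```

```text
[ 0.50382089 -0.47608599  0.00835137] [-1.83197405  2.38600969  6.07068961] 0.1993965895310741 tote frame [ 74.4 -78.6]
```

View pics/side23c.png

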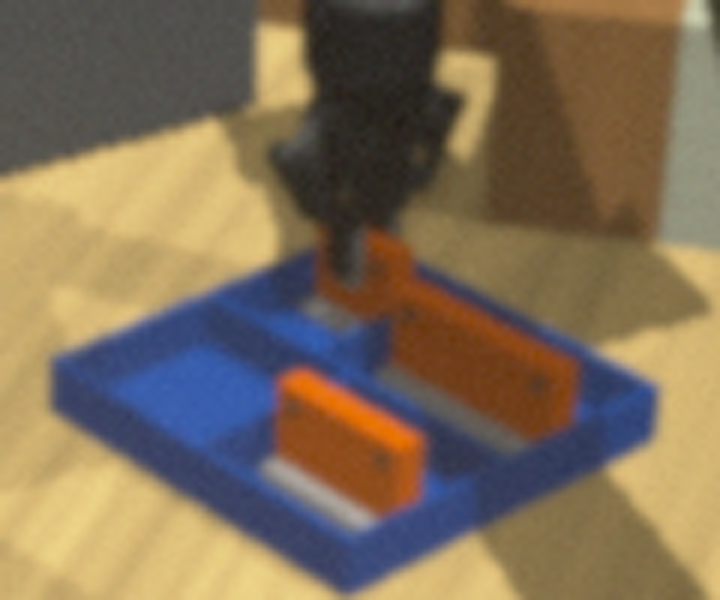

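Call:
move_arm:
  targets: [0,0,0,0,0,0,0,0,0,0,0,0,0,0,0,0]
  gripper: 2.7

```text
time_s: 46.37
eef_pos: [0.5035, -0.4757, 0.0071]
tcp_rot: [-0.0, 0.864, 0.504, -0.0]
wrist_force: [-1.1, -1.1, -0.0]
width: 0.323
```

Call:
move_arm:
  targets: [0,0,0.7,0,0,0,2,0,0,0,5,0,0,0,8,0,0,0,10,0]

```text
time_s: 46.78
eef_pos: [0.5043, -0.4765, 0.1106]
tcp_rot: [0.001, 0.864, 0.504, 0.0]
wrist_force: [0.2, -0.9, 0.6]
width: 0.319
```

Call:
move_arm:
  targets: [-0.3,3,0,2,-0.6,6,0,4,-0.9,9,0,6,-1.2,12,0,8,-1.5,15.4,0,9]
  gripper: 4.2

```text
time_s: 47.2
eef_pos: [0.4885, -0.3211, 0.1079]
tcp_rot: [0.001, 0.822, 0.57, 0.0]
wrist_force: [0.9, 0.6, -0.1]
width: 0.493
```

Call:
move_arm:
  targets: [-0.3,3,0,2,-0.6,6,0,4,-0.9,9,0,6,-1.2,12,0,8,-1.5,15.4,0,9]

```text
time_s: 47.62
eef_pos: [0.4736, -0.1669, 0.108]
tcp_rot: [0.001, 0.774, 0.633, 0.0]
wrist_force: [1.0, 0.5, 0.1]
width: 0.49
```

Call:
move_arm:
  targets: [-0.3,3,0,2,-0.6,6,0,4,-0.9,9,0,6,-1.2,12,0,8,-1.4,15.4,-1,8.5]

```text
time_s: 48.03
eef_pos: [0.461, -0.0128, 0.0993]
tcp_rot: [0.002, 0.725, 0.688, 0.001]
wrist_force: [-0.1, 0.2, -0.3]
width: 0.497
```

Call:
move_arm:
  targets: [0,0,0,0,0,0,0,0,0,0,0,0]

```text
time_s: 48.28
eef_pos: [0.4599, -0.0139, 0.0977]
tcp_rot: [0.0, 0.725, 0.688, 0.0]
wrist_force: [-0.2, 0.3, -0.2]
width: 0.492
```

```bash
python3 - <<'E'
from h import *
s=manip.observe(); e=s["eef_pos"]; print(e,s["wrist_force"],s["width"],np.degrees(2*np.arctan2(s["tcp_rot"][2],s["tcp_rot"][1])))
im,d=look("top","top24"); P=cloud("top",d); orange(im,d,P)
im,d=look("side","side24"); P=cloud("side",d); 
cv2.imwrite(f"pics/side24c.png",cv2.resize(im[130:330,230:430],None,fx=3,fy=3,interpolation=cv2.INTER_CUBIC))
E
```

```text
[ 0.45987325 -0.01394781  0.09774878] [-0.21725096  0.27152455 -0.17964392] 0.49189670343663816 87.02154117826203
[407. 129.] 0.0549 (array([ 719.1, -242.6]), array([57.2, 24.6]), 52.3, 'mean', array([ 715. , -242.3])) 64
[504. 217.] 0.0584 (array([ 503.8, -474.8]), array([60.3, 18.5]), 151.1, 'mean', array([ 503.9, -474.4])) 189
[432. 237.] 0.0584 (array([ 457. , -293.7]), array([89.3, 17. ]), 150.1, 'mean', array([ 456.8, -293.6])) 265
[476. 252.] 0.0584 (array([ 414.8, -399. ]), array([120.4,  17.5]), 150.5, 'mean', array([ 414.1, -398. ])) 362
```

View pics/side24c.png

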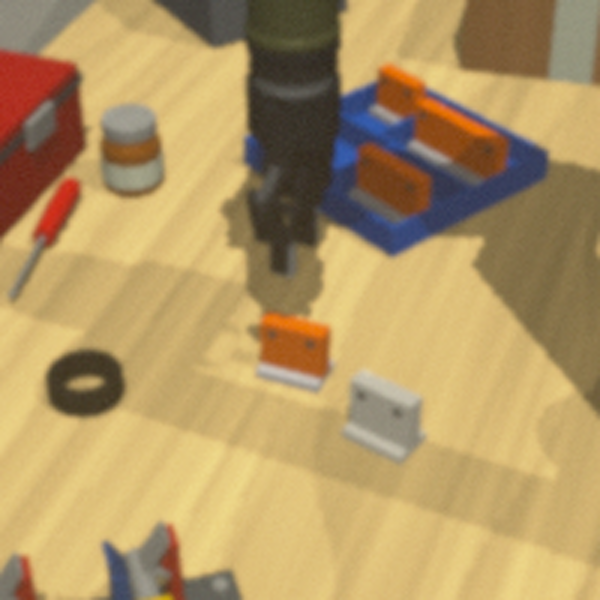

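Call:
move_arm:
  targets: [0,0,-2.5,0,0,0,-5,0,0,0,-7,0,0,0,-8.4,0,0,0,-9.5,0]

```text
time_s: 48.8
eef_pos: [0.4591, -0.0152, 0.0011]
tcp_rot: [-0.0, 0.726, 0.687, -0.001]
wrist_force: [1.0, -0.7, 0.1]
width: 0.491
```

Call:
move_arm:
  targets: [0,0,0,0,0,0,0,0]

```text
time_s: 48.97
eef_pos: [0.4593, -0.0148, 0.0021]
tcp_rot: [-0.0, 0.726, 0.688, -0.0]
wrist_force: [0.1, -0.2, -0.2]
width: 0.496
```

Call:
move_arm:
  targets: [0,0,0,0,0,0,0,0,0,0,0,0,0,0,0,0,0,0,0,0]
  gripper: 0.3

```text
time_s: 49.38
eef_pos: [0.4609, -0.0141, 0.0034]
tcp_rot: [0.001, 0.725, 0.688, 0.001]
wrist_force: [0.2, -0.6, 6.5]
width: 0.197
```

Call:
move_arm:
  targets: [0,0,1,0,0,0,3,0,0,0,6,0,0,0,8,0,0,0,9.5,0]

```text
time_s: 49.8
eef_pos: [0.4602, -0.0136, 0.0993]
tcp_rot: [0.001, 0.725, 0.688, 0.001]
wrist_force: [0.9, 0.4, -0.7]
width: 0.2
```

Call:
move_arm:
  targets: [0.4,-2.8,0,-2,0.8,-5.6,0,-4,1.3,-8.4,0,-6,1.7,-11.2,0,-8,2.1,-14,0,-9]

```text
time_s: 50.22
eef_pos: [0.4803, -0.1547, 0.0973]
tcp_rot: [-0.0, 0.777, 0.629, -0.0]
wrist_force: [0.6, 1.2, -0.5]
width: 0.198
```

Call:
move_arm:
  targets: [0.4,-2.8,0,-2,0.8,-5.6,0,-4,1.3,-8.4,0,-6,1.7,-11.2,0,-8,2.1,-14,0,-9]

```text
time_s: 50.63
eef_pos: [0.5012, -0.2948, 0.0971]
tcp_rot: [-0.0, 0.825, 0.566, -0.0]
wrist_force: [1.0, -0.7, -1.2]
width: 0.198
```

Call:
move_arm:
  targets: [0.4,-2.8,0,-2,0.8,-5.6,0,-4,1.3,-8.4,0,-6,1.7,-11.2,0,-8,2.2,-14,0,-8.6]

```text
time_s: 51.05
eef_pos: [0.5231, -0.4346, 0.0968]
tcp_rot: [-0.001, 0.865, 0.502, -0.0]
wrist_force: [0.6, 0.1, -1.7]
width: 0.195
```

Call:
move_arm:
  targets: [0,0,0,0,0,0,0,0,0,0,0,0]

```text
time_s: 51.3
eef_pos: [0.5229, -0.4329, 0.0966]
tcp_rot: [-0.001, 0.864, 0.503, -0.0]
wrist_force: [0.3, 0.6, -1.3]
width: 0.2
```

```bash
python3 - <<'E'
from h import *
s=manip.observe(); e=s["eef_pos"]; print(e,s["wrist_force"],s["width"],np.degrees(2*np.arctan2(s["tcp_rot"][2],s["tcp_rot"][1])), "tote frame",((e[:2]-TOTE)@R2(TA)*1000).round(1))
for n in("top","side"):
    im,d=look(n,n+"25"); P=cloud(n,d); 
    if n=="top": orange(im,d,P)
    u,v=map(int,proj(n,e))
    cv2.imwrite(f"pics/{n}25c.png",cv2.resize(im[max(0,v-70):v+70,u-90:u+90],None,fx=4,fy=4,interpolation=cv2.INTER_CUBIC))
E
```

```text
[ 0.52289146 -0.43291057  0.09660591] [ 0.25816308  0.61676571 -1.31792005] 0.20035103175659832 60.39056623472666 tote frame [ 69.7 -31.6]
[407. 129.] 0.0541 (array([ 717.8, -242.1]), array([59. , 24.8]), 51.6, 'mean', array([ 715. , -242.5])) 71
[502. 215.] 0.148 (array([ 506.9, -425.6]), array([32.8, 27.5]), 105.7, 'mean', array([ 508.4, -424. ])) 119
[431. 236.] 0.0588 (array([ 457.2, -294.5]), array([89.6, 17.4]), 150.5, 'mean', array([ 457.1, -294.1])) 273
[476. 255.] 0.0586 (array([ 414.3, -398.5]), array([119.6,  18.1]), 150.1, 'mean', array([ 415.6, -399. ])) 348
```

View pics/side25c.png

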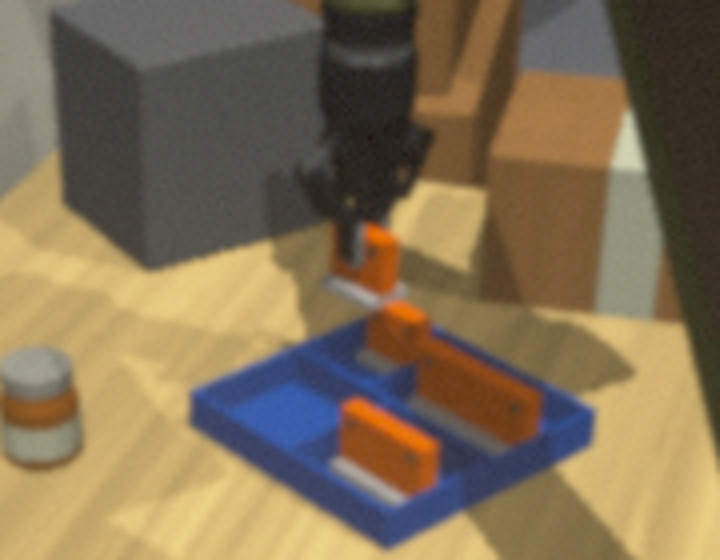

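View pics/top25c.png

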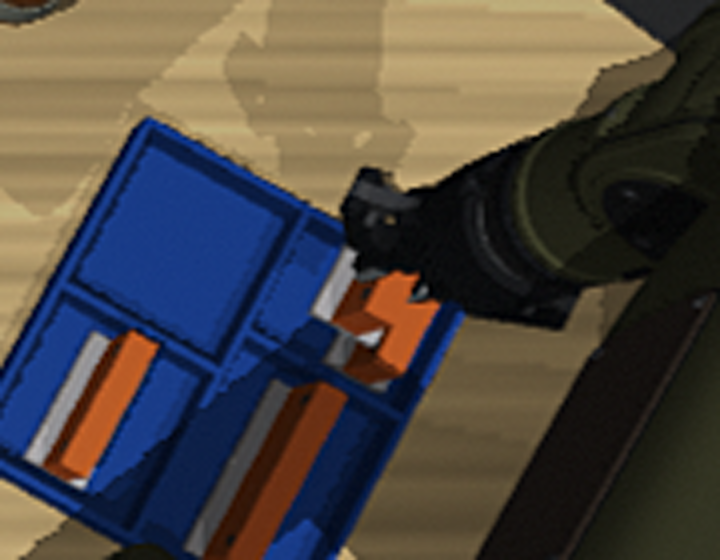

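Call:
move_arm:
  targets: [0.2,-0.1,-2,0,0.2,-0.1,-4,0,0.2,-0.1,-5.8,0,0.2,-0.1,-7,0,0.2,-0.1,-7.9,0]

```text
time_s: 51.82
eef_pos: [0.5247, -0.4326, 0.0169]
tcp_rot: [-0.001, 0.864, 0.504, -0.0]
wrist_force: [-0.6, -0.9, -0.7]
width: 0.195
```

Call:
move_arm:
  targets: [0,0,-0.3,0,0,0,-0.6,0,0,0,-0.9,0,0,0,-1,0,0,0,-1,0]

```text
time_s: 52.23
eef_pos: [0.5258, -0.4349, 0.0088]
tcp_rot: [0.0, 0.864, 0.503, 0.0]
wrist_force: [0.3, -0.4, -0.4]
width: 0.2
```

Call:
move_arm:
  targets: [0,0,-0.05,0,0,0,-0.1,0,0,0,-0.15,0]

```text
time_s: 52.48
eef_pos: [0.5258, -0.435, 0.0075]
tcp_rot: [0.0, 0.864, 0.503, 0.0]
wrist_force: [-1.1, 1.8, 4.6]
width: 0.203
```

```bash
python3 - <<'E'
from h import *
s=manip.observe(); e=s["eef_pos"]; print(e,s["wrist_force"],s["width"], "tote frame",((e[:2]-TOTE)@R2(TA)*1000).round(1))
im,d=look("side","side26"); u,v=map(int,proj("side",e))
cv2.imwrite(f"pics/side26c.png",cv2.resize(im[max(0,v-50):v+50,u-60:u+60],None,fx=6,fy=6,interpolation=cv2.INTER_CUBIC))
E
```

```text
[ 0.52582317 -0.43501367  0.00747552] [-1.06948296  1.76942169  4.61738522] 0.20333667675141512 tote frame [ 73.3 -32. ]
```

View pics/side26c.png

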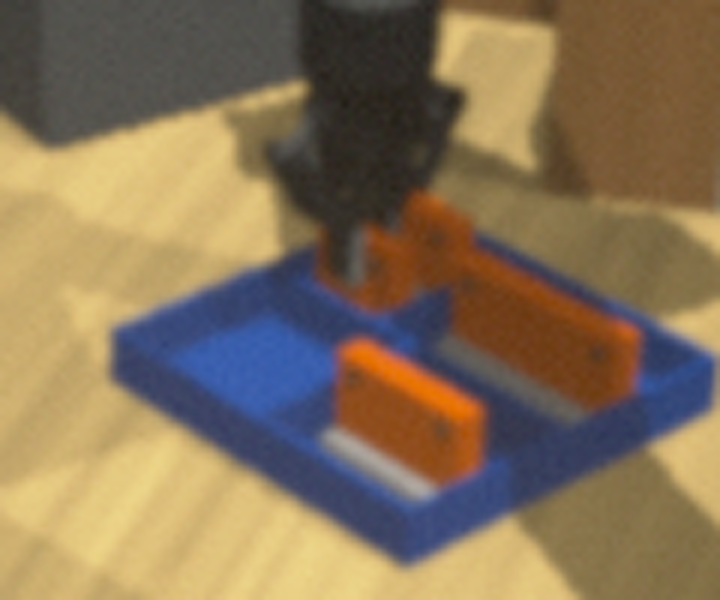

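Call:
move_arm:
  targets: [0,0,0,0,0,0,0,0,0,0,0,0,0,0,0,0]
  gripper: 2.7

```text
time_s: 52.87
eef_pos: [0.5255, -0.4348, 0.0068]
tcp_rot: [0.0, 0.864, 0.503, 0.0]
wrist_force: [0.9, -0.4, 0.8]
width: 0.313
```

Call:
move_arm:
  targets: [0,0,0.7,0,0,0,2,0,0,0,5,0,0,0,8,0,0,0,11,0]

```text
time_s: 53.28
eef_pos: [0.5252, -0.4344, 0.1181]
tcp_rot: [-0.0, 0.864, 0.503, -0.0]
wrist_force: [0.7, -0.8, 0.1]
width: 0.319
```

Call:
move_arm:
  targets: [-3,0,1,0,-6,-1,2,0,-9,-2,3,0,-12,-3,4,0,-15,-4,4,0]

```text
time_s: 53.7
eef_pos: [0.3752, -0.4761, 0.1598]
tcp_rot: [0.002, 0.864, 0.503, 0.0]
wrist_force: [-0.3, -0.5, 0.3]
width: 0.32
```

Call:
move_arm:
  targets: [-3,0,1,0,-6,-1,1,0,-9,-2,1,0,-12,-3,1,0,-15,-4,1,0]

```text
time_s: 54.12
eef_pos: [0.2241, -0.5151, 0.1677]
tcp_rot: [0.001, 0.864, 0.503, -0.0]
wrist_force: [-0.1, -0.8, 0.2]
width: 0.317
```

Call:
move_arm:
  targets: [0,0,0,0,0,0,0,0,0,0,0,0,0,0,0,0,0,0,0,0]

```text
time_s: 54.53
eef_pos: [0.2267, -0.5144, 0.1669]
tcp_rot: [0.0, 0.864, 0.504, 0.0]
wrist_force: [0.1, -0.0, -0.1]
width: 0.315
```

```bash
python3 - <<'E'
from h import *
s=manip.observe(); e=s["eef_pos"]; print(e,s["time_s"],s["wrist_force"])
im,d=look("top","top27"); P=cloud("top",d); orange(im,d,P)
H,S,V=hsv3(im); 
for m in comps((H>=5)&(H<=15)&(S>170)&(V>60)&(d>0)):
    p=P[m]; t=p[p[:,2]>.054]
    q=(t[:,:2]-TOTE)@R2(TA)
    if len(t)>50 and abs(q).max()<.14: c=rect(np.c_[q]); print("tote",c[0],c[1],c[2])
q=(P[...,:2]-RC)@R2(RA)
for c in comps((d>0)&(P[...,2]>.058)&(P[...,2]<.075)&(H>18)&(H<30)&(S>150)&(np.abs(q).max(-1)<.1)):
  print("grip rack",c.sum(),np.percentile(q[c]*1000,[2,50,98],axis=0).round(1).tolist(),np.median(P[c][:,2]))
for c in comps((d>0)&(((H<8)|(H>172))&(S>120))&(P[...,2]>.07)&(np.abs(q).max(-1)<.1),8): print("red",(q[c].mean(0)*1000).round(1),c.sum())
im2,d=look("side","side27")
E
```

```text
[ 0.22672611 -0.51442171  0.16687435] 54.5333 [ 0.13761483 -0.01144563 -0.12664915]
[407. 129.] 0.0548 (array([ 715.5, -241.5]), array([50.9, 16.7]), 55.9, 'mean', array([ 715. , -238.9])) 50
[488. 208.] 0.0583 (array([ 526.2, -433.9]), array([60. , 18.3]), 149.9, 'mean', array([ 526.2, -433.5])) 186
[505. 217.] 0.0586 (array([ 503.8, -474.7]), array([60.7, 18.1]), 149.4, 'mean', array([ 503.8, -474.3])) 185
[432. 236.] 0.0586 (array([ 457.4, -294.2]), array([91.1, 17.4]), 150.6, 'mean', array([ 457.3, -294.4])) 278
[475. 254.] 0.0585 (array([ 415. , -399.2]), array([120.7,  18.2]), 151.0, 'mean', array([ 414.8, -398.4])) 367
tote [ 73.  -30.9] [60.  18.3] 179.5
tote [ 73.7 -77.4] [60.7 18.1] 179.0
tote [-55.8  56.1] [91.1 18.5] 0.2
tote [-40.8 -55.5] [120.8  18.2] 0.6
grip rack 302 [[45.9, -21.9], [58.9, 1.9], [74.7, 25.4]] 0.0691197702102746
grip rack 299 [[-58.0, -22.6], [-44.2, 0.8], [-28.8, 25.1]] 0.06908529742851588
red [ 35.5 -60.3] 59
red [35.4 60.2] 58
red [-68.1 -60.9] 50
red [-68.1  59.8] 51
```

View pics/top27.png

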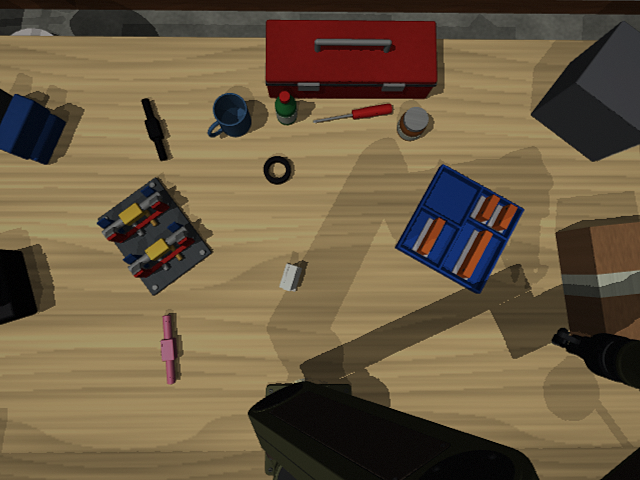

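View pics/side27.png

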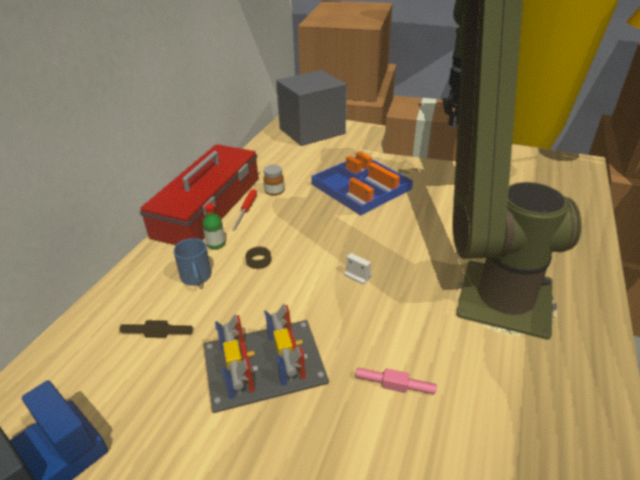

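```bash
python3 -c "
from rig import manip
print(manip.job_done(), manip.observe()['time_s'])"
```

```text
the job is handed in; nothing more can be done
the job is handed in; nothing more can be done
```

I stowed both steel pins and all four orange brackets that were on the bench, then handed the job in at about 55 s on the robot's clock. No verdict came back.

**Pins:** Each pin was pressed into its own cradle and held for at least 2 s after bottoming. I let go only once the jaw looked hooked over it in the side camera. In the last pictures both lie level, within about 1 mm of the jaws' middle along their length, with both sliding jaws 104 mm apart and hooked.

**Brackets:** I placed the long one, one medium and two short; no fifth orange bracket showed in any picture. All four stand upright in their matching compartments, with tops at about 58.5 mm where 59 mm is expected. The two short ones sit side by side 46 mm apart.

**Left alone:** The tape, bottle, screwdriver, mug, jar and the black, pink and white look-alikes appear in the same places in the last pictures as in the first.

**What disagreed or went wrong:**
- **TCP height:** The reported TCP height did not match what the side camera showed; the fingertips were about 2 cm higher than stated. My first grasp therefore closed on top of one pin and pushed it about 9 mm. I re-measured it and grasped it correctly.
- **Press force:** The wrist force peaked at about 35 N on the first pin and 38 N on the second, above the 10 to 20 N expected. Both stayed well under the 120 N limit.
- **Camera offset:** The side camera read positions a few millimetres off the top camera, so I relied on the top one.

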